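# Check the lids of lacquered boxes and lock the hinge screws

## Robot

A 6-joint arm with a two-finger parallel gripper is mounted at the origin on the work surface. World frame = base frame: x ahead of the robot, y to its left, z up, the work surface at z = 0. Lengths are in m, angles in rad, forces in N, time in s.
With the tool pointing down it reaches from about 0.375 to 0.9 m from the base axis. Payload 3.1 kg.
Tool frame: the origin (TCP) lies at the very end of the fingers, on their centre line; the grasp point (between the pads) lies 19 mm behind it; z points along the fingers, y is the direction in which the jaws open and shut (so a half turn about z gives the same grasp; the last joint's range is limited). The gripper opens to 85 mm and grips with 20 to 120 N. Pads are 22 mm wide; open, the fingers measure 114 mm over their backs; the gripper's body (76 mm by 85 mm) begins 54 mm behind the grasp point. The pads swing forward as they close: fully open they stand 13 mm farther back than shut.
Start: joints at [-1.286, 0.527, 1.433, -0, 1.181, -0.178], TCP at [0.279, -0.559, 0.231] pointing down, gripper open.
Joint ranges: [-3.08, 3.08], [-0.75, 2.2], [0.22, 2.44], [-1.43, 4.57], [0, 2.65], [-2.85, 2.85]. Speed limits (rad/s): [2.79, 2.79, 3.14, 3.14, 3.14, 3.14].

## Interface

Orientations are given as a unit quaternion [x, y, z, w].
In Python, from station import manip gives the robot as it stands.
- The arm moves only by the tool send_rows, never from a script. Its argument "motion" is a list of rows, each an object with "gripper": the finger opening in mm, from 0 to 85.4; "travel": the shift along the tool's x, y, z in mm, a list of three; "rotation": the turn, a rotation vector about the tool's x, y, z in degrees, a list of three. In form: [{"gripper": gripper, "travel": [x, y, z], "rotation": [ax, ay, az]}, ...]. A call has 1 to 12 rows; each row shifts and turns the commanded pose from where the row before left it, along the tool's axes as they then stand; what a row does not reach is not made up. A row lasts 1/12 s, in which the tool goes at most 41.7 mm and 7.16 degrees, less where a joint would pass 70% of its speed; a pose out of reach is approached as far as the arm can. A call is refused whole if a number of a shift passes 41.7 or a number of a turn 7.16, either way. A call with a gripper value outside its range is refused whole. The fingers move at their own pace and stop on an object; "newtons" is the grip in N (left out, the last holds). Time passes only in rows, so rows that do not move let the fingers close. It gives the time, the measured TCP pose, the force and the opening at its end, in the units of the state.
- manip.sense(): the state, without advancing time (a new reading comes with each control period).
- manip.snapshot(name): name is "scene" or "top"; returns the picture (400x640x3 uint8, red, green, blue); there is no depth.
- manip.calibration(name): a dict with "fx", "fy", "cx", "cy" (pixels), "k1" (the pictures are not rectified: a ray, as slopes to the right and down, at radius r is drawn at 1 + k1 r^2 times it, then the intrinsics apply), "cam_to_world" (4x4, takes a point from camera to world coordinates). Camera axes: x right, y down, z forward; pixel columns grow to the right and rows downward; lengths in m; the calibration is good to about 2 mm. A picture is of the moment at which its call begins. calibration takes no time and is no camera call.
- manip.sign_off(): hands the job in, once; it reports no verdict.
The state is a dict: "t": time; "q": joint angles; "qd": joint speeds; "tau": joint torques, N m; "tcp_pos": TCP position; "tool_rot": TCP orientation; "force": force on the tool from outside, world axes, zero at the start; "ft_torque": the same for the moment, N m; "finger_gap": opening from 0.0 (shut) to 1.0 (fully open).
Only numpy, scipy, OpenCV 4.12 (cv2) and the standard library are available. Lean on these libraries where they do the work, as an engineer would, in place of code of your own. Each camera call takes 0.05 s, during which the arm holds its last target. There are 200 camera calls.

## Task

Swing open the lid of every lacquered box on the bench until all of them stand open together, upright or further, then shut them all, finding out which hinges are stiff: a good lid drops shut by its own weight once it is past upright, a stiff one stays where it is left. On each good box, left on the bench, lock the hinge setting by turning the jam nut clockwise until it is tight without letting the slotted adjusting screw inside it turn away from its index marks. Set each stiff box upright in the aluminium rework tray with its lid shut, its nut still loose and its screw unturned, and leave the cup, jar, sanding block and hexagonal lid alone.

Things in the scene. Friction and masses are not known exactly. Their poses are not given: they have to be found in the camera images.
- box1: Maroon lacquered box, 100 mm long (x), 60 wide (y), about 0.6 kg, loose on the bench. Origin: centre of underside; z up, -x its front, facing the robot within 0.25 rad. Front part (x -50 to +6 mm): hollow under a hinged lid, walls to z 40. Back part (x +6 to +50): solid block, top z 50, with screw and nut. All boxes look alike; which lids are stiff cannot be seen. May be absent (None).
- box1_lid (a joint): Lid angle, rad: 0 shut, grows up and back, stop 1.85. Hinge along box y at x +4, z 50 mm. Shut: lid top z 48, 58 wide; in front of it a brass barrel pull (14 mm along y, 10 mm diameter, spins on its pin) at x -64, z 44. Let go, a free lid falls shut from below 1.5, back onto the stop from beyond 1.65; a stiff one (0.05 N m) stays where it is left.
- box1_nut (a joint): Turn of the jam nut on its screw, rad, clockwise from above: loose at 0 to 0.5 at first, hard stop (tight) at 1.6; takes 0.03 N m; forced further it drags the screw or box along. A steel bar 36 x 14 mm, box z 52 to 66, on the axis box x +30, y 0. Its long axis lies along box x, turned clockwise by nut + screw angle.
- box1_screw (a joint): Turn of the adjusting screw from its setting, rad, clockwise from above; about 0 at first, its slot along box y in line with two pale index marks. A 9 mm stud inside the nut, up to box z 76 mm; held by its own friction, 0.12 N m. The nut rides on it and turns with it.
- box2: As box1: same look, sizes and axes. May be absent (None).
- box2_lid (a joint): Lid angle of box2, as box1_lid.
- box2_nut (a joint): Turn of box2's jam nut, as box1_nut.
- box2_screw (a joint): Turn of box2's adjusting screw, as box1_screw.
- box3: As box1: same look, sizes and axes. May be absent (None).
- box3_lid (a joint): Lid angle of box3, as box1_lid.
- box3_nut (a joint): Turn of box3's jam nut, as box1_nut.
- box3_screw (a joint): Turn of box3's adjusting screw, as box1_screw.
- box4: As box1: same look, sizes and axes. May be absent (None).
- box4_lid (a joint): Lid angle of box4, as box1_lid.
- box4_nut (a joint): Turn of box4's jam nut, as box1_nut.
- box4_screw (a joint): Turn of box4's adjusting screw, as box1_screw.
- tray: The rework tray: fixed shallow aluminium tray, 300 mm (x) by 116 mm (y), walls 5 mm thick and 12 mm high, floor 5 mm thick. Origin: centre of its underside. Holds two boxes one behind the other, fronts the same way (tray +-0.1 rad to world).
- cup: Bystander, white plastic cup, 72 mm wide, 65 mm high, beyond the boxes. Origin: centre of its underside. Leave alone.
- jar: Bystander, amber glass jar with steel cap, 64 mm wide, 80 mm high, beyond the boxes. Origin: centre of its underside. Leave alone.
- sander: Bystander, cork sanding block, 70 x 45 x 28 mm, beyond the boxes. Origin: centre of its underside. Leave alone.
- hexlid: Bystander, hexagonal lacquered lid lying flat, 96 mm across, 8 mm thick, beyond the boxes. Origin: centre of its underside. Leave alone.

How it is judged:
On the way:
1. all the boxes stand open at the same time (each lid 1.4 rad or more) (value of joint each of box1_lid, box2_lid, box3_lid, box4_lid above 1.4 rad), for 0.2 s.
At the end, for the whole second after the job is handed in: Lids shut (0.12 rad), boxes upright (0.08) and still, screws within 0.25 rad of their marks. Good boxes: on the bench clear of the tray, nut past 1.42 rad (stop 1.6). Stiff boxes: on the tray's floor, origin within 105 mm along and 40 mm across of its centre, nut below 0.8 (value of joint each of box1_lid, box2_lid, box3_lid, box4_lid below 0.12 rad and angle between each of box1, box2, box3, box4's own z axis and vertical below 0.08 rad and linear speed of each of box1, box2, box3, box4 below 0.02 m/s and value of joint box1_screw between -0.25 and 0.25 rad and value of joint each of box1_nut, box3_nut above 1.42 rad and height (world z) of each of box1, box2, box3, box4 below 0.012 m and (x of box1 in the frame of tray above 0.17 m or x of box1 in the frame of tray below -0.17 m or y of box1 in the frame of tray above 0.08 m or y of box1 in the frame of tray below -0.08 m) and value of joint box2_screw between -0.25 and 0.25 rad and x of box2 in the frame of tray between -0.105 and 0.105 m and y of box2 in the frame of tray between -0.04 and 0.04 m and value of joint each of box2_nut, box4_nut below 0.8 rad and value of joint box3_screw between -0.25 and 0.25 rad and (x of box3 in the frame of tray above 0.17 m or x of box3 in the frame of tray below -0.17 m or y of box3 in the frame of tray above 0.08 m or y of box3 in the frame of tray below -0.08 m) and value of joint box4_screw between -0.25 and 0.25 rad and x of box4 in the frame of tray between -0.105 and 0.105 m and y of box4 in the frame of tray between -0.04 and 0.04 m); the robot touches nothing.
It fails at once if the cup is pushed more than 30 mm (distance of cup from where it was at the start of the episode above 0.03 m).
It fails at once if the jar is pushed more than 30 mm (distance of jar from where it was at the start of the episode above 0.03 m).
It fails at once if the sanding block is pushed more than 30 mm (distance of sander from where it was at the start of the episode above 0.03 m).
It fails at once if the hexagonal lid is pushed more than 30 mm (distance of hexlid from where it was at the start of the episode above 0.03 m).
Of box1, box2, box3, box4 only 3 to 4 are there at a start; the rules pass over those that are not, and their reading is None.
At some moment in a run one of box1, box2, box3, box4 may be knocked a few centimetres aside while the robot is not near it.
Once in a run the grip may slacken for a moment while it holds something.
It also fails if it takes over 210 s, if anything falls off the work surface, if the arm or the gripper's body presses on something with over 40 N, if the wrist force passes 120 N, or if a joint passes its speed limit or range.

## Working session

There is one attempt and no reset: what is moved stays moved. The work goes in short steps, Python scripts to look and compute and a tool call to move; the robot and the scene stay as the last step left them, time stands still between calls to the robot, and variables do not carry over. Pictures are saved under pics/ and viewed, about 12 in all and at most 16, crops included, and the job is handed in when it is done.

Besides the shell and the picture viewer there is one more tool, called after ">>>" by a JSON object that holds its "api" and its "payload". send_rows: Moves the arm, as the interface text tells. Its arguments: {"type":"object","properties":{"motion":{"type":"array","items":{"type":"object","properties":{"gripper":{"type":"number"},"travel":{"type":"array","items":{"type":"number"}},"rotation":{"type":"array","items":{"type":"number"}}}}},"newtons":{"type":"number"}},"required":["motion"]}

```bash
ls; mkdir -p pics
python3 - <<'E'
from station import manip
import cv2
for n in("scene","top"):
    im=manip.snapshot(n); cv2.imwrite(f"pics/{n}0.png",cv2.cvtColor(im,cv2.COLOR_RGB2BGR)); print(n,manip.calibration(n))
print(manip.sense())
E
```

```text
pics
scene {'fx': 475.5847121972747, 'fy': 475.5847121972747, 'cx': 321.20414893577555, 'cy': 196.1836497370219, 'k1': 0.04586291193514573, 'cam_to_world': array([[ 0.44504823,  0.67230433, -0.59155639,  1.33323888],
       [ 0.89535509, -0.32191366,  0.3077513 , -0.37975197],
       [ 0.01647245, -0.66661719, -0.74521821,  0.93157536],
       [ 0.        ,  0.        ,  0.        ,  1.        ]])}
top {'fx': 404.56399589026455, 'fy': 404.56399589026455, 'cx': 319.7793619109297, 'cy': 199.7364798400252, 'k1': -0.045763043321465253, 'cam_to_world': array([[ 1.69818677e-02, -9.91132150e-01,  1.31790280e-01,
         5.33047834e-01],
       [-9.99663778e-01, -1.94135865e-02, -1.71884583e-02,
         3.28838307e-04],
       [ 1.95945556e-02, -1.31454077e-01, -9.91128589e-01,
         1.02121537e+00],
       [ 0.00000000e+00,  0.00000000e+00,  0.00000000e+00,
         1.00000000e+00]])}
{'t': 0.1, 'q': array([-1.28651412e+00,  5.28354311e-01,  1.43379917e+00, -5.45887356e-06,
        1.18140921e+00, -1.78492047e-01]), 'qd': array([-0.00038207, -0.0019513 , -0.00233386, -0.00055318, -0.00028954,
        0.00062346]), 'tau': array([-5.96825448e-04, -4.43304563e+01, -1.78585839e+01, -2.52032996e-04,
        3.86376661e-03, -1.27629704e-06]), 'tcp_pos': array([ 0.278862  , -0.5586041 ,  0.23043514]), 'tool_rot': array([ 9.73348514e-01,  2.29328802e-01, -5.45988302e-05, -9.83506010e-04]), 'force': array([-0.58704044, -0.33251463,  0.19121056]), 'ft_torque': array([ 0.01863355, -0.02831289,  0.02020702]), 'finger_gap': 1.0009418981849851}
```

View pics/top0.png

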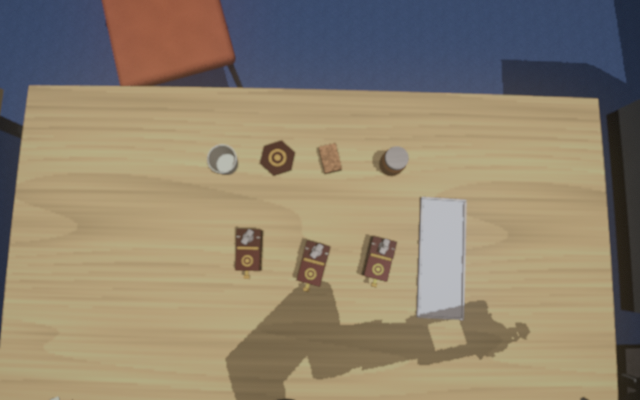

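View pics/scene0.png

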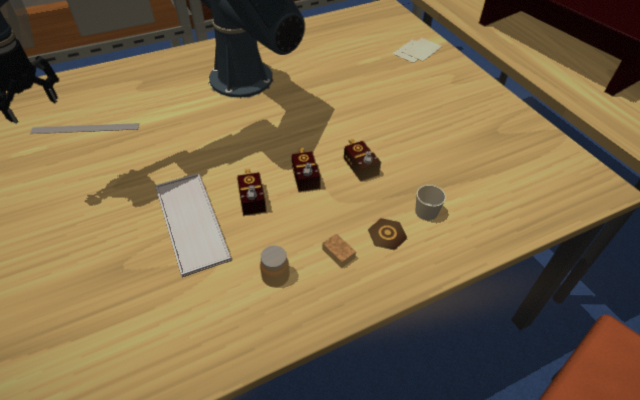

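```bash
cat > h.py <<'E'
import numpy as np, cv2
from station import manip
from scipy.spatial.transform import Rotation as R
def cal(n):
    c=manip.calibration(n); K=np.array([[c['fx'],0,c['cx']],[0,c['fy'],c['cy']],[0,0,1]]); return K,np.array([c['k1'],0,0,0,0]),c['cam_to_world']
def p2w(n,uv,z):
    K,D,T=cal(n); s=cv2.undistortPoints(np.array([[uv]],float),K,D)[0,0]
    d=T[:3,:3]@[s[0],s[1],1]; o=T[:3,3]; return o+d*(z-o[2])/d[2]
def w2p(n,P):
    K,D,T=cal(n); M=np.linalg.inv(T); P=np.atleast_2d(P).astype(float)
    return cv2.projectPoints(P,cv2.Rodrigues(M[:3,:3])[0],M[:3,3],K,D)[0][:,0]
def crop(n,out,u0,v0,u1,v1,s):
    im=manip.snapshot(n)[v0:v1,u0:u1]; cv2.imwrite(out,cv2.cvtColor(cv2.resize(im,None,fx=s,fy=s,interpolation=cv2.INTER_CUBIC),cv2.COLOR_RGB2BGR))
def go(pos,yaw=None,pitch=0,near=None):
    """print tool-frame shift (mm) and rotvec (deg) from the present to target; tool down, yaw = direction of tool y axis' ... """
    s=manip.sense(); A=R.from_quat(s['tool_rot']); d=A.inv().apply(np.array(pos)-s['tcp_pos'])*1000
    print('t',round(s['t'],2),'tcp',s['tcp_pos'].round(4),'shift',d.round(1),end=' ')
    if yaw is not None:
        # down tool with tool x axis at heading yaw, then pitched about tool y
        B=R.from_matrix(np.array([[np.cos(yaw),np.sin(yaw),0],[np.sin(yaw),-np.cos(yaw),0],[0,0,-1]]))*R.from_euler('y',pitch)
        print('rot',np.degrees((A.inv()*B).as_rotvec()).round(1),end='')
    print()
def boxfit(pts_px,pts_box,n='top'):
    """fit x,y,yaw of a box on the bench from pixels of known box points"""
    from scipy.optimize import least_squares
    P=np.array(pts_box,float); U=np.array(pts_px,float)
    def f(p,z=0):
        c,s_=np.cos(p[2]),np.sin(p[2]); W=np.c_[p[0]+c*P[:,0]-s_*P[:,1],p[1]+s_*P[:,0]+c*P[:,1],P[:,2]]
        return (w2p(n,W)-U).ravel()
    g=p2w(n,U.mean(0),.04); r=least_squares(f,[g[0],g[1],0]); print(r.x.round(4),'res',np.abs(r.fun).max().round(2)); return r.x
E
python3 - <<'E'
from h import *
crop('top','pics/c1.png',220,190,480,325,3)
E
```

```text
(no output)
```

View pics/c1.png

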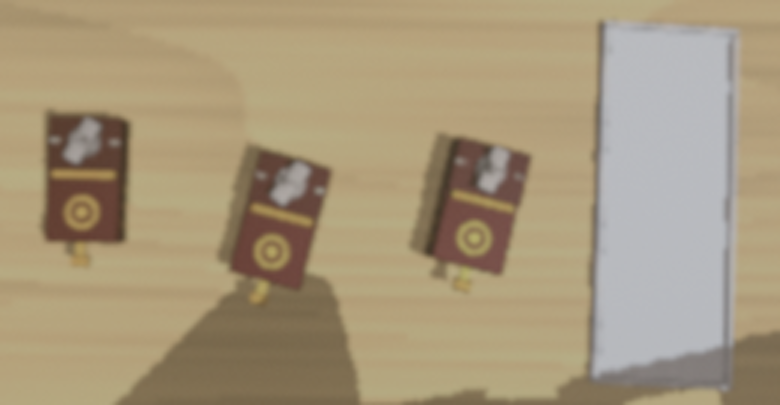

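Run:
```python
from h import *
B=[[30,0,50],[-64,0,44],[50,30,50],[50,-30,50],[-50,29,48],[-50,-29,48]]
D={'A':[(84.5,141),(80,257),(45,112),(121,118),(45,241),(120,241)],
'B':[(290.5,182.5),(259,292),(252,147),(330,169),(231,268),(300,290)],
'C':[(490,168),(461,281),(453,137),(530,155),(434,255),(501,273)]}
for k,v in D.items():
    print(k); x=boxfit(np.array(v)/3+[220,190],np.array(B)/1000)
print([p2w('top',np.array(q)/3+[220,190],.012).round(4) for q in [(602,22),(737,31),(592,380),(730,388)]])
# nut directions estimate
for q in [((66,160),(98,120)),((275,201),(306,166)),((480,188),(503,148))]:
    a,b=[p2w('top',np.array(p)/3+[220,190],.066) for p in q]; print(np.arctan2(*(b-a)[1::-1]).round(3),((a+b)/2).round(3))
```

```text
A
[0.5401 0.1536 0.0105] res 1.05
B
[ 0.5115 -0.0029 -0.2237] res 1.8
C
[ 0.5244 -0.1628 -0.2163] res 1.33
[array([ 0.6784, -0.2732,  0.012 ]), array([ 0.673 , -0.3892,  0.012 ]), array([ 0.3829, -0.2612,  0.012 ]), array([ 0.3772, -0.3757,  0.012 ])]
-0.644 [0.569 0.152 0.066]
-0.711 [ 0.538 -0.011  0.066]
-0.524 [ 0.553 -0.169  0.066]
```

>>> {"api": "send_rows", "payload": {"motion": [{"gripper": 40, "travel": [0, 0, 0], "rotation": [0, 0, -7]}, {"gripper": 40, "travel": [0, 0, 0], "rotation": [0, 0, -7]}, {"gripper": 40, "travel": [0, 0, 0], "rotation": [0, 0, -7]}, {"gripper": 40, "travel": [0, 0, 0], "rotation": [0, 0, -7]}, {"gripper": 40, "travel": [0, 0, 0], "rotation": [0, 0, -7]}, {"gripper": 40, "travel": [0, 0, 0], "rotation": [0, 0, -7]}, {"gripper": 40, "travel": [0, 0, 0], "rotation": [0, 0, -7]}, {"gripper": 40, "travel": [0, 0, 0], "rotation": [0, 0, -7]}, {"gripper": 40, "travel": [0, 0, 0], "rotation": [0, 0, -7]}, {"gripper": 40, "travel": [0, 0, 0], "rotation": [0, 0, -7]}, {"gripper": 40, "travel": [0, 0, 0], "rotation": [0, 0, -7]}, {"gripper": 40, "travel": [0, 0, 0], "rotation": [0, 0, -7]}]}}

```text
t: 1.15
tcp_pos: [0.279, -0.5589, 0.2309]
tool_rot: [0.567, 0.823, 0.0, -0.0]
force: [0.2, 1.3, -0.4]
finger_gap: 0.471
```

>>> {"api": "send_rows", "payload": {"motion": [{"gripper": 40, "travel": [0, 0, 0], "rotation": [0, 0, -7]}, {"gripper": 40, "travel": [0, 0, 0], "rotation": [0, 0, -7]}, {"gripper": 40, "travel": [0, 0, 0], "rotation": [0, 0, -7]}, {"gripper": 40, "travel": [0, 0, 0], "rotation": [0, 0, -7]}, {"gripper": 40, "travel": [0, 0, 0], "rotation": [0, 0, -7]}, {"gripper": 40, "travel": [0, 0, 0], "rotation": [0, 0, -7]}, {"gripper": 40, "travel": [0, 0, 0], "rotation": [0, 0, -7]}, {"gripper": 40, "travel": [0, 0, 0], "rotation": [0, 0, -7]}]}}

```text
t: 1.82
tcp_pos: [0.279, -0.5589, 0.2309]
tool_rot: [0.114, 0.993, 0.0, -0.0]
force: [-0.1, -0.5, 0.3]
finger_gap: 0.465
```

```bash
cat >> h.py <<'E'
BOX={'A':[.5401,.1536,.0105],'B':[.5115,-.0029,-.2237],'C':[.5244,-.1628,-.2163]}
def bw(k,p):
    x,y,a=BOX[k]; return np.array([x+np.cos(a)*p[0]-np.sin(a)*p[1],y+np.sin(a)*p[0]+np.cos(a)*p[1],p[2]])
def arc(th0,th1,n):
    t=np.linspace(th0,th1,n+1); X=np.c_[-68*np.cos(t)-6*np.sin(t),68*np.sin(t)-6*np.cos(t)]; return np.diff(X,axis=0)
E
python3 - <<'E'
from h import *
go(bw('C',(-.067,0,.12)),np.pi+BOX['C'][2])
a=arc(0,1.75,11); print(np.c_[-a[:,0],-a[:,1]].round(1).tolist())
E
```

```text
t 1.82 tcp [ 0.279  -0.5589  0.2309] shift [-82.  440.6 111.2] rot [ 0.  -0.  -0.7]
[[0.1, -10.8], [-1.6, -10.7], [-3.3, -10.3], [-4.9, -9.7], [-6.4, -8.8], [-7.7, -7.7], [-8.8, -6.3], [-9.7, -4.9], [-10.3, -3.3], [-10.7, -1.6], [-10.8, 0.1]]
```

>>> {"api": "send_rows", "payload": {"motion": [{"gripper": 40, "travel": [-7, 37, 6], "rotation": [0, 0, -0.7]}, {"gripper": 40, "travel": [-7, 37, 6], "rotation": [0, 0, 0]}, {"gripper": 40, "travel": [-7, 37, 6], "rotation": [0, 0, 0]}, {"gripper": 40, "travel": [-7, 37, 6], "rotation": [0, 0, 0]}, {"gripper": 40, "travel": [-7, 37, 6], "rotation": [0, 0, 0]}, {"gripper": 40, "travel": [-7, 37, 10], "rotation": [0, 0, 0]}, {"gripper": 40, "travel": [-7, 37, 10], "rotation": [0, 0, 0]}, {"gripper": 40, "travel": [-7, 37, 10], "rotation": [0, 0, 0]}, {"gripper": 40, "travel": [-7, 37, 10], "rotation": [0, 0, 0]}, {"gripper": 40, "travel": [-7, 37, 10], "rotation": [0, 0, 0]}, {"gripper": 40, "travel": [-7, 37, 15], "rotation": [0, 0, 0]}, {"gripper": 40, "travel": [-5, 33.6, 16], "rotation": [0, 0, 0]}]}}

```text
t: 2.82
tcp_pos: [0.458, -0.1462, 0.1201]
tool_rot: [0.111, 0.994, -0.0, 0.001]
force: [0.2, -0.6, -0.0]
finger_gap: 0.469
```

Run:
```python
from h import *
crop('scene','pics/c2.png',180,110,400,240,3.5)
go(bw('C',(-.067,0,.036)),np.pi+BOX['C'][2])
```

```text
t 2.87 tcp [ 0.4565 -0.1399  0.1174] shift [-4.7 -8.1 81.3] rot [ 0.3 -0.3 -0.2]
```

View pics/c2.png

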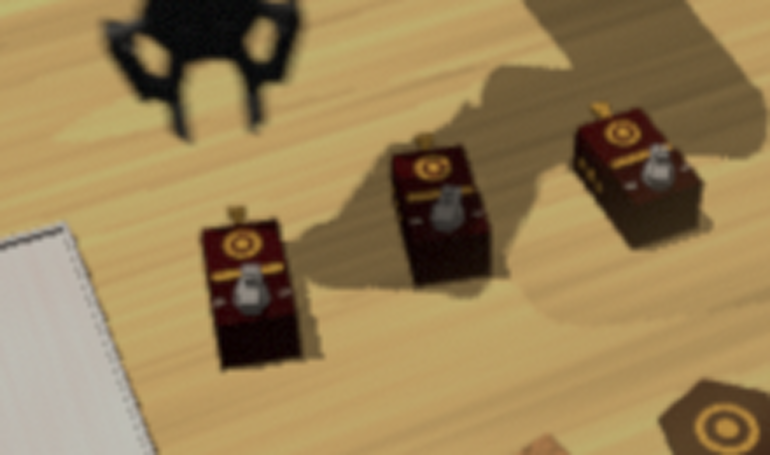

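Run:
```python
from h import *
for k,q in zip('CBA',[(237,213),(425,140),(601,107)]):
    print(k,p2w('scene',np.array(q)/3.5+[180,110],.044).round(4),bw(k,(-.064,0,.044)).round(4))
for k,q in zip('CBA',[((220,293),(286,293)),((414,220),(479,213)),((630,185),(688,169))]):
    print(k,p2w('scene',np.mean(q,0)/3.5+[180,110],.05).round(4),bw(k,(.03,0,.05)).round(4))
go(bw('C',(-.067,0,.036)),np.pi+BOX['C'][2])
```

```text
C [ 0.466  -0.1471  0.044 ] [ 0.4619 -0.1491  0.044 ]
B [0.4533 0.0135 0.044 ] [0.4491 0.0113 0.044 ]
A [0.4786 0.1568 0.044 ] [0.4761 0.1529 0.044 ]
C [ 0.552  -0.1667  0.05  ] [ 0.5537 -0.1692  0.05  ]
B [ 0.542  -0.0099  0.05  ] [ 0.5408 -0.0096  0.05  ]
A [0.5735 0.1545 0.05  ] [0.5701 0.1539 0.05  ]
t 2.87 tcp [ 0.4565 -0.1399  0.1174] shift [-4.7 -8.1 81.3] rot [ 0.3 -0.3 -0.2]
```

>>> {"api": "send_rows", "payload": {"motion": [{"gripper": 40, "travel": [0, 0, 0], "rotation": [0, 0, 0]}, {"gripper": 40, "travel": [0, 0, 5], "rotation": [0, 0, 0]}, {"gripper": 40, "travel": [0, 0, 10], "rotation": [0, 0, 0]}, {"gripper": 40, "travel": [0, 0, 10], "rotation": [0, 0, 0]}, {"gripper": 40, "travel": [0, 0, 5], "rotation": [0, 0, 0]}, {"gripper": 40, "travel": [0, 0, 0], "rotation": [0, 0, 0]}, {"gripper": 40, "travel": [0, 0, 0], "rotation": [0, 0, 0]}]}}

```text
t: 3.45
tcp_pos: [0.4568, -0.149, 0.0904]
tool_rot: [0.112, 0.994, -0.0, 0.0]
force: [-0.0, -0.9, 0.2]
finger_gap: 0.47
```

Run:
```python
from h import *
go(bw('C',(-.066,0.0005,.037)),np.pi+BOX['C'][2])
```

```text
t 3.45 tcp [ 0.4568 -0.149   0.0904] shift [-2.9  1.6 53.4] rot [-0.   0.  -0.5]
```

>>> {"api": "send_rows", "payload": {"motion": [{"gripper": 40, "travel": [-1.5, 0.8, 8], "rotation": [0, 0, 0]}, {"gripper": 35, "travel": [-1.5, 0.8, 15], "rotation": [0, 0, 0]}, {"gripper": 30, "travel": [0, 0, 15], "rotation": [0, 0, 0]}, {"gripper": 30, "travel": [0, 0, 10], "rotation": [0, 0, 0]}, {"gripper": 30, "travel": [0, 0, 5], "rotation": [0, 0, 0]}, {"gripper": 20, "travel": [0, 0, 0], "rotation": [0, 0, 0]}, {"gripper": 8, "travel": [0, 0, 0], "rotation": [0, 0, 0]}, {"gripper": 8, "travel": [0, 0, 0], "rotation": [0, 0, 0]}, {"gripper": 8, "travel": [0, 0, 0], "rotation": [0, 0, 0]}, {"gripper": 8, "travel": [0, 0, 0], "rotation": [0, 0, 0]}], "newtons": 25}}

```text
t: 4.28
tcp_pos: [0.46, -0.1469, 0.0378]
tool_rot: [0.111, 0.994, -0.0, -0.0]
force: [-1.6, -0.2, 0.3]
finger_gap: 0.151
```

Run:
```python
from h import *
s=manip.sense();print(s['finger_gap']*85.4,s['force'],s['ft_torque'])
crop('scene','pics/c3.png',200,120,320,220,5)
go(bw('C',(-.066,0.0005,.037)))
```

```text
12.87950698237751 [-1.62646808 -0.24546449  0.30446981] [-0.05127641  0.27601979 -0.03114448]
t 4.33 tcp [ 0.46   -0.1469  0.0377] shift [-0.3 -1.2  0.7]
```

View pics/c3.png

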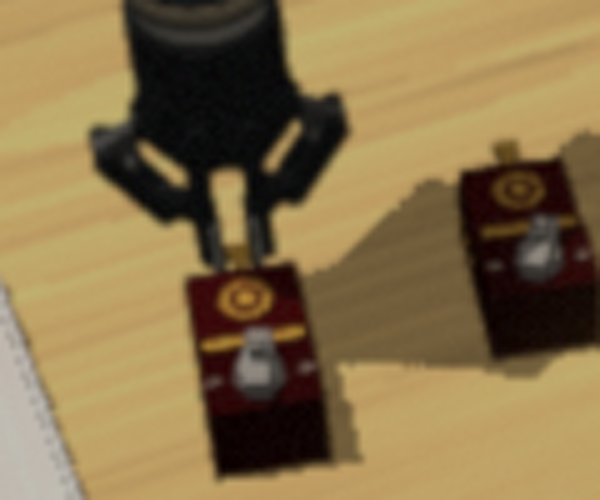

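>>> {"api": "send_rows", "payload": {"motion": [{"gripper": 8, "travel": [0.4, 0, -5.4], "rotation": [0, 0, 0]}, {"gripper": 8, "travel": [-0.3, 0, -5.4], "rotation": [0, 0, 0]}, {"gripper": 8, "travel": [-1.6, 0, -10.7], "rotation": [0, 0, 0]}, {"gripper": 8, "travel": [-3.3, 0, -10.3], "rotation": [0, 0, 0]}, {"gripper": 8, "travel": [-4.9, 0, -9.7], "rotation": [0, 0, 0]}, {"gripper": 8, "travel": [-6.4, 0, -8.8], "rotation": [0, 0, 0]}, {"gripper": 8, "travel": [-7.7, 0, -7.7], "rotation": [0, 0, 0]}, {"gripper": 8, "travel": [-8.8, 0, -6.3], "rotation": [0, 0, 0]}, {"gripper": 8, "travel": [-9.7, 0, -4.9], "rotation": [0, 0, 0]}, {"gripper": 8, "travel": [-10.3, 0, -3.3], "rotation": [0, 0, 0]}, {"gripper": 8, "travel": [-10.7, 0, -1.6], "rotation": [0, 0, 0]}, {"gripper": 8, "travel": [-10, 0, 0], "rotation": [0, 0, 0]}]}}

```text
t: 5.33
tcp_pos: [0.5323, -0.1632, 0.1121]
tool_rot: [0.111, 0.994, -0.0, 0.0]
force: [-1.2, 0.2, -3.7]
finger_gap: 0.15
```

Run:
```python
from h import *
s=manip.sense();print(s['finger_gap']*85.4,s['force'],s['ft_torque'])
crop('scene','pics/c4.png',200,110,320,210,5)
go(bw('C',(.006,0.0005,.11)))
```

```text
12.836438875726776 [-1.16372277  0.16579656 -3.69029745] [-0.03718987  0.10842783  0.02999079]
t 5.38 tcp [ 0.5345 -0.1641  0.1122] shift [ 4.2 -0.4  2.1]
```

View pics/c4.png

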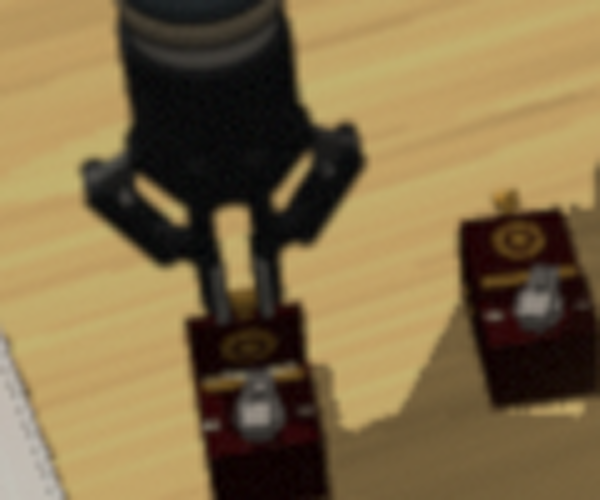

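>>> {"api": "send_rows", "payload": {"motion": [{"gripper": 30, "travel": [0, 0, 0], "rotation": [0, 0, 0]}, {"gripper": 30, "travel": [0, 0, 0], "rotation": [0, 0, 0]}, {"gripper": 30, "travel": [0, 0, -10], "rotation": [0, 0, 0]}, {"gripper": 30, "travel": [0, 0, -20], "rotation": [0, 0, 0]}, {"gripper": 30, "travel": [0, 0, -10], "rotation": [0, 0, 0]}, {"gripper": 30, "travel": [0, 0, 0], "rotation": [0, 0, 0]}]}}

```text
t: 5.88
tcp_pos: [0.5332, -0.164, 0.1545]
tool_rot: [0.111, 0.994, -0.001, 0.003]
force: [0.3, -0.6, -0.5]
finger_gap: 0.351
```

Run:
```python
from h import *
crop('top','pics/c5.png',220,190,480,325,3)
go(bw('B',(-.066,0.0005,.09)),np.pi+BOX['B'][2])
```

```text
t 5.93 tcp [ 0.5325 -0.1637  0.1533] shift [122.3 152.7  62.6] rot [-0.1  0.2  0. ]
```

View pics/c5.png

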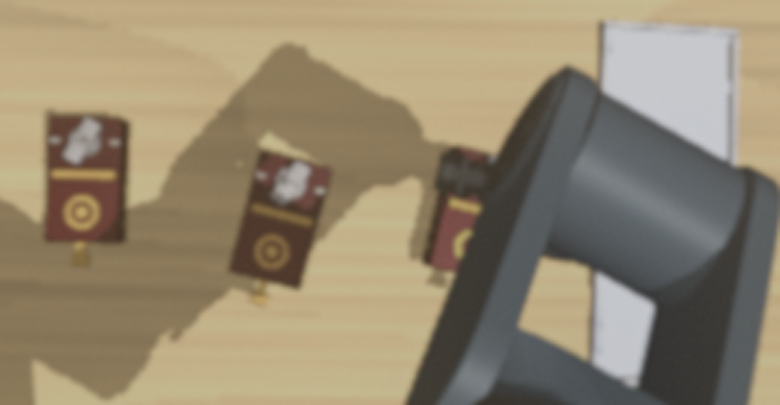

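Run:
```python
from h import *
f=lambda p:(w2p('scene',bw('C',p))[0]-[200,110])*5
for th in (0,.8,1.2,1.5,1.75):
    P=lambda r,o:(.004-r*np.cos(th)-o*np.sin(th),0,.05+r*np.sin(th)-o*np.cos(th))
    print(th,'pull',f(P(.068,.006)).round(),'front edge',f(P(.054,.002)).round(),'mid',f(P(.027,.002)).round())
print('hinge',f((.004,0,.05)).round())
print('tip',(w2p('scene',[.5345,-.1641,.1122])[0]-[200,110])*5)
```

```text
0 pull [232. 300.] front edge [235. 314.] mid [243. 350.]
0.8 pull [227. 252.] front edge [232. 279.] mid [241. 332.]
1.2 pull [229. 257.] front edge [234. 286.] mid [242. 335.]
1.5 pull [234. 275.] front edge [238. 302.] mid [244. 343.]
1.75 pull [239. 298.] front edge [242. 321.] mid [246. 352.]
hinge [250. 385.]
tip [241.7227185  306.21840592]
```

>>> {"api": "send_rows", "payload": {"motion": [{"gripper": 30, "travel": [6, 8, 0], "rotation": [0, 0, 0]}, {"gripper": 30, "travel": [14, 18, 0], "rotation": [0, 0, 0]}, {"gripper": 30, "travel": [18, 22, 0], "rotation": [0, 0, 0]}, {"gripper": 30, "travel": [20, 25, 5], "rotation": [0, 0, 0]}, {"gripper": 30, "travel": [20, 25, 10], "rotation": [0, 0, 0]}, {"gripper": 30, "travel": [18, 22, 10], "rotation": [0, 0, 0]}, {"gripper": 30, "travel": [14, 18, 10], "rotation": [0, 0, 0]}, {"gripper": 30, "travel": [8, 10, 10], "rotation": [0, 0, 0]}, {"gripper": 30, "travel": [4, 5, 10], "rotation": [0, 0, 0]}, {"gripper": 30, "travel": [0, 0, 5], "rotation": [0, 0, 0]}, {"gripper": 30, "travel": [0, 0, 0], "rotation": [0, 0, 0]}]}}

```text
t: 6.85
tcp_pos: [0.445, 0.0138, 0.0902]
tool_rot: [0.111, 0.994, 0.0, -0.002]
force: [0.5, 0.2, 0.3]
finger_gap: 0.352
```

```bash
cat >> h.py <<'E'
def gold(n,k,save=None):
    "gold and pale pixel centroids around the box in camera n, image px"
    im=manip.snapshot(n); 
    if save: cv2.imwrite(save,cv2.cvtColor(im,cv2.COLOR_RGB2BGR))
    return im
E
python3 - <<'E'
from h import *
im=manip.snapshot('scene').astype(int); ref=cv2.imread('pics/scene0.png')[...,::-1].astype(int)
cv2.imwrite('pics/s_1.png',im.astype(np.uint8)[...,::-1])
c=w2p('scene',bw('C',(-.03,0,.05)))[0].round().astype(int); print(c)
a=im[c[1]-22:c[1]+24,c[0]-18:c[0]+22]; b=ref[c[1]-22:c[1]+24,c[0]-18:c[0]+22]
d=np.abs(a-b).sum(2); print((d>60).sum(), d.mean().round(1))
for x in (a,b): print('\n'.join(''.join(' .:-=+*#%@'[min(9,int(v/26))] for v in r) for r in x.mean(2)[::2]))
go(bw('B',(-.066,0.0005,.037)),np.pi+BOX['B'][2])
E
```

```text
[248 178]
428 43.5
++++++++++++++++++++++*+++++++++++++++++
+++++++++++++++*++++++++++++++++++++++++
++++++++++++++++++++++++++++++++++++++++
+++*++++++++++++++++++++++++++++++++++++
++++++++++++++++++++++++++++++++++++++++
++++++++++++++++++++++++++++++++++++++++
+++++++++++++++=====++++++++++++++++++++
+++++++++++++++--====+++===-=+++++++++++
+++++++++++===-:::.......   .-++++++++++
++++++=:.... ...:::::::..   .:=+++++++++
++++++=:.    .:-::---:--..   .-+++++++++
++++++=-.  ..:--:----:--...  .:=++++++++
+++++++=.. . .:-------:..    .:=++++++++
+++++++=:.      ...............-=+++++++
++++++++-. ......:-=====----=-:.:---=+++
++++++++-.:----=====----:....  .:---=+++
++++++++=:........-=:::::.      .:--=+++
++++++++=:.     .:======::.  ..:::---=++
+++++++++-..    .:=++++=:::. .....:--=++
++++*++++=:--:. .:------:..      .:--=++
+++++++++=:.      .......         :---=+
++++++++++=.                      .:---=
++++++++++=.                      .:----
----------------==+++++++++++++++++++=--
------------=++++++++++++++++++++++++++=
-------===++++++++++++++++++++++++++++++
---==++++++++++
[... 181 characters left out ...]
++++++++
+++++++++++++++====-=======--=++++++++++
+++++++++====--:::...... .. .:=+++++++++
+++++++-....  ..:::::::..   ..-+++++++++
++++++=:..  ..:--:--::--:... .-+++++++++
+++++++-. . ..--::---:--:.   .:=++++++++
+++++++=.    ..--------..     .-++++++++
+++++++=:..  . ................:-=++++++
++++++++-. . .....:-===----==--.:---=+++
++++++++=.:---===-------:.....  .:--=+++
++++++++=:........--:::::.      .:---=++
++++++++=-.     .:====--::.  ...::---=++
+++++++++=. .   .:==+===:::. .....:--=++
+++++++++=::-:. .:-=----::.      .:---=+
+++++++++=:.      .......         .:--=+
++++++++++-.                      .:---=
t 6.9 tcp [0.446  0.0132 0.0908] shift [-1.5 -0.7 53.8] rot [-0.  -0.1  0. ]
```

>>> {"api": "send_rows", "payload": {"motion": [{"gripper": 30, "travel": [-0.8, -0.4, 8], "rotation": [0, 0, 0]}, {"gripper": 30, "travel": [-0.8, -0.4, 15], "rotation": [0, 0, 0]}, {"gripper": 30, "travel": [0, 0, 15], "rotation": [0, 0, 0]}, {"gripper": 30, "travel": [0, 0, 10], "rotation": [0, 0, 0]}, {"gripper": 25, "travel": [0, 0, 5], "rotation": [0, 0, 0]}, {"gripper": 20, "travel": [0, 0, 0], "rotation": [0, 0, 0]}, {"gripper": 8, "travel": [0, 0, 0], "rotation": [0, 0, 0]}, {"gripper": 8, "travel": [0, 0, 0], "rotation": [0, 0, 0]}, {"gripper": 8, "travel": [0, 0, 0], "rotation": [0, 0, 0]}, {"gripper": 8, "travel": [0, 0, 0], "rotation": [0, 0, 0]}], "newtons": 25}}

```text
t: 7.73
tcp_pos: [0.448, 0.0117, 0.0389]
tool_rot: [0.111, 0.994, -0.0, 0.0]
force: [-0.5, -0.1, -0.3]
finger_gap: 0.154
```

>>> {"api": "send_rows", "payload": {"motion": [{"gripper": 8, "travel": [0.4, 0, -5.4], "rotation": [0, 0, 0]}, {"gripper": 8, "travel": [-0.3, 0, -5.4], "rotation": [0, 0, 0]}, {"gripper": 8, "travel": [-1.6, 0, -10.7], "rotation": [0, 0, 0]}, {"gripper": 8, "travel": [-3.3, 0, -10.3], "rotation": [0, 0, 0]}, {"gripper": 8, "travel": [-4.9, 0, -9.7], "rotation": [0, 0, 0]}, {"gripper": 8, "travel": [-6.4, 0, -8.8], "rotation": [0, 0, 0]}, {"gripper": 8, "travel": [-7.7, 0, -7.7], "rotation": [0, 0, 0]}, {"gripper": 8, "travel": [-8.8, 0, -6.3], "rotation": [0, 0, 0]}, {"gripper": 8, "travel": [-9.7, 0, -4.9], "rotation": [0, 0, 0]}, {"gripper": 8, "travel": [-10.3, 0, -3.3], "rotation": [0, 0, 0]}, {"gripper": 8, "travel": [-10.7, 0, -1.6], "rotation": [0, 0, 0]}, {"gripper": 8, "travel": [-10, 0, 0], "rotation": [0, 0, 0]}]}}

```text
t: 8.73
tcp_pos: [0.5197, -0.0041, 0.1132]
tool_rot: [0.111, 0.994, 0.0, 0.0]
force: [-0.7, -0.0, -4.3]
finger_gap: 0.15
```

>>> {"api": "send_rows", "payload": {"motion": [{"gripper": 8, "travel": [0, 0, 0], "rotation": [0, 0, 0]}, {"gripper": 8, "travel": [0, 0, 0], "rotation": [0, 0, 0]}]}}

```text
t: 8.9
tcp_pos: [0.5189, -0.004, 0.1123]
tool_rot: [0.111, 0.994, 0.0, -0.001]
force: [-0.5, 0.6, -4.4]
finger_gap: 0.149
```

Run:
```python
from h import *
s=manip.sense();print(s['finger_gap']*85.4,s['force'],s['ft_torque'])
crop('scene','pics/c6.png',250,110,350,190,6)
go(bw('B',(.006,0.0005,.11)))
f=lambda p:(w2p('scene',bw('B',p))[0]-[250,110])*6
for th in (0,.8,1.2,1.5,1.75):
    P=lambda r,o:(.004-r*np.cos(th)-o*np.sin(th),0,.05+r*np.sin(th)-o*np.cos(th))
    print(th,'pull',f(P(.068,.006)).round(),'front edge',f(P(.054,.002)).round(),'mid',f(P(.027,.002)).round())
```

```text
12.740434722716705 [-0.54092091  0.55042762 -4.44635973] [ 0.07405971  0.1071869  -0.03490245]
t 8.95 tcp [ 0.5182 -0.0039  0.1121] shift [ 0.7 -0.   2.1] 
0 pull [300. 236.] front edge [307. 250.] mid [319. 290.]
0.8 pull [306. 175.] front edge [312. 206.] mid [322. 267.]
1.2 pull [316. 178.] front edge [320. 212.] mid [326. 270.]
1.5 pull [325. 197.] front edge [328. 229.] mid [330. 278.]
1.75 pull [334. 223.] front edge [335. 250.] mid [333. 288.]
```

View pics/c6.png

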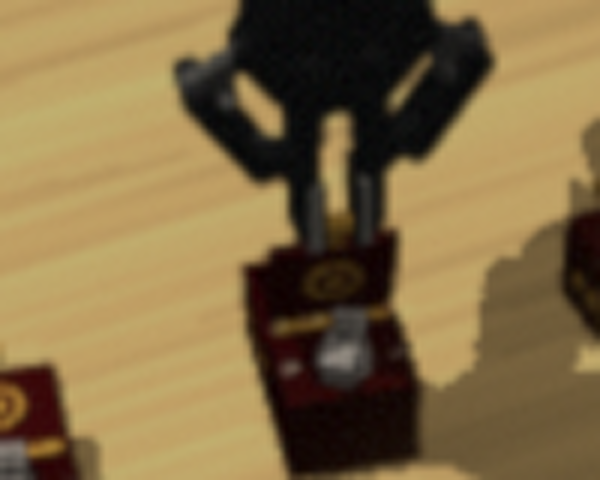

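>>> {"api": "send_rows", "payload": {"motion": [{"gripper": 8, "travel": [-3, 0, 1], "rotation": [0, 0, 0]}, {"gripper": 8, "travel": [-2, 0, 1], "rotation": [0, 0, 0]}, {"gripper": 8, "travel": [0, 0, 0], "rotation": [0, 0, 0]}, {"gripper": 26, "travel": [0, 0, 0], "rotation": [0, 0, 0]}, {"gripper": 26, "travel": [0, 0, 0], "rotation": [0, 0, 0]}, {"gripper": 26, "travel": [0, 0, 0], "rotation": [0, 0, 0]}, {"gripper": 26, "travel": [0, 0, 0], "rotation": [0, 0, 0]}, {"gripper": 26, "travel": [0, 0, -6], "rotation": [0, 0, 0]}, {"gripper": 26, "travel": [0, 0, -15], "rotation": [0, 0, 0]}, {"gripper": 26, "travel": [0, 0, -20], "rotation": [0, 0, 0]}, {"gripper": 26, "travel": [0, 0, -9], "rotation": [0, 0, 0]}]}}

```text
t: 9.87
tcp_pos: [0.5254, -0.0057, 0.1625]
tool_rot: [0.111, 0.994, -0.0, 0.002]
force: [0.1, 0.3, -0.1]
finger_gap: 0.302
```

```bash
cat >> h.py <<'E'
def asc(n,k,c=None,w=20,h=24):
    im=manip.snapshot(n); 
    if c is None: c=w2p(n,bw(k,(-.03,0,.05)))[0].round().astype(int)
    a=im[c[1]-h:c[1]+h,c[0]-w:c[0]+w].mean(2)[::2]
    print(c); print('\n'.join(''.join(' .:-=+*#%@'[min(9,int(v/26))] for v in r) for r in a))
E
python3 - <<'E'
from h import *
asc('scene','B')
go(bw('A',(-.066,0.0005,.09)),np.pi+BOX['A'][2])
E
```

```text
[303 156]
++++++++++++-. ...:=+++++++=. ....-+++++
++++++++++++=:  ..:=++++++++-..:-=++++++
+++++++++++++-::..:=+++++++++::-++++++++
+++++++++++++++=---=++++++++++++++++++++
++++++++++++++++++++++++++++++++++++++++
++++++++++++++*+++++++++++++++++++++++++
++++++++++++++++++++++++++++++++++++++++
+++++++++++++++++==+++++++++++++++++++++
++++++++++++++=-====+++++++=++++++++++++
++++++++++++++=-----::::....-+++++++++++
++++++++-::.......::::..   .:=++++++++++
+++++++-.    ..:-----:--:....:=+++++++++
+++++++-. .  .:--:-=-::--.  ..-+++++++++
+++++++-.  . ..:---:---:. .  .:=++++++++
+++++++-.  .   ................:=+++++++
+++++++=:   ......:::---:-==---::=++++++
+++++++=.   .-==-----:::::::.   .:=+++++
++++++++-.   ..    .:::::::..    .-=++++
++++++++=:.        .-=-:::::.  ...:-++++
+++++++++-.  .:::..:---:::::.      .-+++
+++++++++=:   .... .........       .:+++
++++++++++=.                        .-+*
+++++++++++:                        .-=+
+++++++++++=.                       .:-=
t 9.92 tcp [ 0.5263 -0.0058  0.1635] shift [ 86.5 143.8  73. ] rot [ -0.    0.3 -13.4]
```

>>> {"api": "send_rows", "payload": {"motion": [{"gripper": 30, "travel": [8, 0, 0], "rotation": [0, 0, 0]}, {"gripper": 30, "travel": [18, 0, 0], "rotation": [0, 0, 0]}, {"gripper": 30, "travel": [22, 0, 10], "rotation": [0, 0, 0]}, {"gripper": 30, "travel": [18, 0, 20], "rotation": [0, 0, 0]}, {"gripper": 30, "travel": [10, 0, 25], "rotation": [0, 0, 0]}, {"gripper": 30, "travel": [2, 0, 25], "rotation": [0, 0, 0]}, {"gripper": 30, "travel": [0, 0, 15], "rotation": [0, 0, 0]}, {"gripper": 30, "travel": [0, 0, 5], "rotation": [0, 0, 0]}, {"gripper": 30, "travel": [0, 0, 0], "rotation": [0, 0, 0]}]}}

```text
t: 10.67
tcp_pos: [0.4465, 0.0122, 0.059]
tool_rot: [0.111, 0.994, 0.0, -0.002]
force: [0.8, -0.4, -0.1]
finger_gap: 0.355
```

Run:
```python
from h import *
go(bw('B',(-.066,0.0005,.037)),np.pi+BOX['B'][2])
```

```text
t 10.67 tcp [0.4465 0.0122 0.059 ] shift [-0.9  0.2 22. ] rot [-0.  -0.3  0. ]
```

>>> {"api": "send_rows", "payload": {"motion": [{"gripper": 30, "travel": [-1, 0, 8], "rotation": [0, 0, 0]}, {"gripper": 30, "travel": [0, 0, 10], "rotation": [0, 0, 0]}, {"gripper": 25, "travel": [0, 0, 4], "rotation": [0, 0, 0]}, {"gripper": 20, "travel": [0, 0, 0], "rotation": [0, 0, 0]}, {"gripper": 8, "travel": [0, 0, 0], "rotation": [0, 0, 0]}, {"gripper": 8, "travel": [0, 0, 0], "rotation": [0, 0, 0]}, {"gripper": 8, "travel": [0, 0, 0], "rotation": [0, 0, 0]}, {"gripper": 8, "travel": [0, 0, 0], "rotation": [0, 0, 0]}], "newtons": 25}}

```text
t: 11.33
tcp_pos: [0.4507, 0.0113, 0.0452]
tool_rot: [0.111, 0.994, -0.001, 0.004]
force: [-8.7, 1.5, 66.0]
finger_gap: 0.336
```

>>> {"api": "send_rows", "payload": {"motion": [{"gripper": 8, "travel": [0.4, 0, -5.4], "rotation": [0, 0, 0]}, {"gripper": 8, "travel": [-0.3, 0, -5.4], "rotation": [0, 0, 0]}, {"gripper": 8, "travel": [-1.6, 0, -10.7], "rotation": [0, 0, 0]}, {"gripper": 8, "travel": [-3.3, 0, -10.3], "rotation": [0, 0, 0]}, {"gripper": 8, "travel": [-4.9, 0, -9.7], "rotation": [0, 0, 0]}, {"gripper": 8, "travel": [-6.4, 0, -8.8], "rotation": [0, 0, 0]}, {"gripper": 8, "travel": [-7.7, 0, -7.7], "rotation": [0, 0, 0]}, {"gripper": 8, "travel": [-8.8, 0, -6.3], "rotation": [0, 0, 0]}, {"gripper": 8, "travel": [-9.7, 0, -4.9], "rotation": [0, 0, 0]}, {"gripper": 8, "travel": [-10.3, 0, -3.3], "rotation": [0, 0, 0]}, {"gripper": 8, "travel": [-10.7, 0, -1.6], "rotation": [0, 0, 0]}, {"gripper": 8, "travel": [-10, 0, 0], "rotation": [0, 0, 0]}]}}

```text
t: 12.33
tcp_pos: [0.522, -0.0049, 0.1134]
tool_rot: [0.111, 0.994, -0.0, 0.001]
force: [0.2, -0.9, -0.2]
finger_gap: 0.095
```

>>> {"api": "send_rows", "payload": {"motion": [{"gripper": 8, "travel": [-3, 0, 0], "rotation": [0, 0, 0]}, {"gripper": 8, "travel": [-3, 0, 1], "rotation": [0, 0, 0]}, {"gripper": 8, "travel": [-2, 0, 1], "rotation": [0, 0, 0]}, {"gripper": 8, "travel": [0, 0, 0], "rotation": [0, 0, 0]}]}}

```text
t: 12.67
tcp_pos: [0.5282, -0.0063, 0.1101]
tool_rot: [0.111, 0.994, 0.0, -0.001]
force: [-0.1, -0.3, -0.4]
finger_gap: 0.092
```

Run:
```python
from h import *
s=manip.sense();print(s['finger_gap']*85.4,s['force'],s['ft_torque'])
asc('scene','B')
go(bw('B',(.006,0.0005,.11)))
```

```text
7.8162186058138206 [-0.09537668 -0.25505507 -0.41549061] [0.03931747 0.01991801 0.02405929]
[303 156]
.        :-+++=:     .:--.              
=:.        :-==-.    .-+=:              
+++-.      .....     .-+=:             .
++++=-:              :=+=.           .:=
+++++++-:            :=+-.     .-=====++
+++++++++-:...::.    .-+-...  .-++++++++
+++++++**++==+++:   ..:--.....:=++++++++
***++++++++++++=:   ..:--. ...:=++++++++
++++++++++++++=-:.  ..:--.....:=++++++++
++++++++++++++=-:.  ..... ....-+++++++++
++++++++-::............    .:=++++++++++
+++++++-.    ..:----::::.. ..:=+++++++++
+++++++-.  ...:--:---::--.....-+++++++++
+++++++-.   . .:-------:. .  .:=++++++++
+++++++-.   . .  ..............:=+++++++
+++++++=:   ......:::---:-==---::=++++++
+++++++=.   .-==-----:::::::.   .:=+++++
++++++++-.   ...    .::::::..    .-+++++
++++++++=:.        .::::::::.  ...:-++++
++++++**+-.  .:::. .::::::::..     .-+++
***++++++=:   ...   .........      .-+++
++++++++++=.                        .-++
+++++*+++++:                        .-=+
+++++++++++=.                       .:--
t 12.72 tcp [ 0.5278 -0.0063  0.1102] shift [10.7  0.1  0.2]
```

>>> {"api": "send_rows", "payload": {"motion": [{"gripper": 22, "travel": [0, 0, 0], "rotation": [0, 0, 0]}, {"gripper": 22, "travel": [0, 0, 0], "rotation": [0, 0, 0]}, {"gripper": 22, "travel": [0, 0, 0], "rotation": [0, 0, 0]}]}}

```text
t: 12.97
tcp_pos: [0.5282, -0.0063, 0.1106]
tool_rot: [0.111, 0.994, 0.0, -0.0]
force: [-0.3, -0.7, 0.6]
finger_gap: 0.255
```

Run:
```python
from h import *
s=manip.sense();print(s['finger_gap']*85.4,s['force'],s['ft_torque'])
asc('scene','B')
go(bw('B',(.006,0.0005,.11)))
```

```text
21.765588217761756 [-0.29962443 -0.70370502  0.56360524] [-0.02959329  0.02354355 -0.00385354]
[303 156]
       :=++++:       .:-==-:     ...    
-:      .-++=:      :=+++++=.           
+=:.     ....       :=+++++=:           
++=-:              :=+++*++-.       ....
+++++-.           .-++**+++:     .:=++++
++++++=:. ....    .-+++++++:.....:=+++++
++++++++==+++-.  ..:=++++++: ....:=+++++
****+++++++++=.  .::-++++++: ....:=+++++
+++++++++++++=.  ..:-+++++=: ....:=+++++
+++++++++++++=:  ....:::...  ..:-=++++++
++++++++-:::... .....:...    .:=++++++++
+++++++-.. .. .:-:::::--:. ..:=+++++++++
+++++++-. .  .:--:---::--... .-+++++++++
+++++++-.    ..:---:---:.    .:=++++++++
+++++++-.       .......:.......:=+++++++
+++++++=:   ......::::--:-==---::=++++++
+++++++=.   .-===----:::::::.   .:=+++++
++++++++-.   ...    .::::::..    .-+++++
++++++++=:.        .::::-:::.  ...:-++++
+++++++*+-.  .:::. .::::--::..     .-+++
+***+++++=:   ...   ........       .-=++
++++++++++=.                        .-+*
+++++++++++:                        .-=+
+++++++++++=.                       .:--
t 13.02 tcp [ 0.5282 -0.0063  0.1106] shift [11.1  0.1  0.6]
```

>>> {"api": "send_rows", "payload": {"motion": [{"gripper": 30, "travel": [0, 0, -10], "rotation": [0, 0, 0]}, {"gripper": 30, "travel": [10, 0, -20], "rotation": [0, 0, 0]}, {"gripper": 30, "travel": [20, 0, -20], "rotation": [0, 0, 0]}, {"gripper": 30, "travel": [20, 0, -10], "rotation": [0, 0, 0]}, {"gripper": 30, "travel": [20, 0, 0], "rotation": [0, 0, 0]}, {"gripper": 30, "travel": [10, 0, 0], "rotation": [0, 0, 0]}, {"gripper": 30, "travel": [4, 0, 0], "rotation": [0, 0, 0]}, {"gripper": 30, "travel": [0, 0, 0], "rotation": [0, 0, 0]}]}}

```text
t: 13.68
tcp_pos: [0.4461, 0.0124, 0.1709]
tool_rot: [0.111, 0.994, 0.0, -0.0]
force: [-0.1, 0.0, 0.4]
finger_gap: 0.348
```

Run:
```python
from h import *
crop('scene','pics/c7.png',225,120,395,220,4.7)
go(bw('B',(-.067,0.0005,.037)),np.pi+BOX['B'][2])
```

```text
t 13.73 tcp [0.4473 0.012  0.1708] shift [  1.3   0.2 133.8] rot [0.  0.1 0. ]
```

View pics/c7.png

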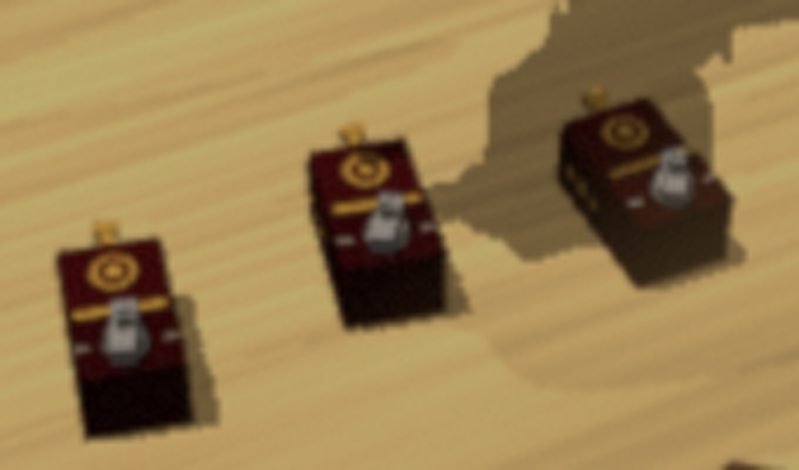

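>>> {"api": "send_rows", "payload": {"motion": [{"gripper": 30, "travel": [2, 0, 10], "rotation": [0, 0, 0]}, {"gripper": 30, "travel": [0, 0, 20], "rotation": [0, 0, 0]}, {"gripper": 30, "travel": [0, 0, 25], "rotation": [0, 0, 0]}, {"gripper": 30, "travel": [0, 0, 25], "rotation": [0, 0, 0]}, {"gripper": 30, "travel": [0, 0, 20], "rotation": [0, 0, 0]}, {"gripper": 30, "travel": [0, 0, 18], "rotation": [0, 0, 0]}, {"gripper": 30, "travel": [0, 0, 10], "rotation": [0, 0, 0]}, {"gripper": 25, "travel": [0, 0, 5], "rotation": [0, 0, 0]}, {"gripper": 8, "travel": [0, 0, 0], "rotation": [0, 0, 0]}, {"gripper": 8, "travel": [0, 0, 0], "rotation": [0, 0, 0]}, {"gripper": 8, "travel": [0, 0, 0], "rotation": [0, 0, 0]}, {"gripper": 8, "travel": [0, 0, 0], "rotation": [0, 0, 0]}], "newtons": 25}}

```text
t: 14.73
tcp_pos: [0.4462, 0.0122, 0.0436]
tool_rot: [0.111, 0.994, -0.0, 0.003]
force: [-10.3, 1.4, 74.7]
finger_gap: 0.328
```

>>> {"api": "send_rows", "payload": {"motion": [{"gripper": 8, "travel": [0.4, 0, -5.4], "rotation": [0, 0, 0]}, {"gripper": 8, "travel": [-0.3, 0, -5.4], "rotation": [0, 0, 0]}, {"gripper": 8, "travel": [-1.6, 0, -10.7], "rotation": [0, 0, 0]}, {"gripper": 8, "travel": [-3.3, 0, -10.3], "rotation": [0, 0, 0]}, {"gripper": 8, "travel": [-4.9, 0, -9.7], "rotation": [0, 0, 0]}, {"gripper": 8, "travel": [-6.4, 0, -8.8], "rotation": [0, 0, 0]}, {"gripper": 8, "travel": [-7.7, 0, -7.7], "rotation": [0, 0, 0]}, {"gripper": 8, "travel": [-8.8, 0, -6.3], "rotation": [0, 0, 0]}, {"gripper": 8, "travel": [-9.7, 0, -4.9], "rotation": [0, 0, 0]}, {"gripper": 8, "travel": [-10.3, 0, -3.3], "rotation": [0, 0, 0]}, {"gripper": 8, "travel": [-10.7, 0, -1.6], "rotation": [0, 0, 0]}, {"gripper": 8, "travel": [-10, 0, 1], "rotation": [0, 0, 0]}]}}

```text
t: 15.73
tcp_pos: [0.5187, -0.0043, 0.1108]
tool_rot: [0.111, 0.994, -0.0, 0.001]
force: [-0.2, 0.1, 0.1]
finger_gap: 0.097
```

>>> {"api": "send_rows", "payload": {"motion": [{"gripper": 8, "travel": [-4, 0, 1], "rotation": [0, 0, 0]}, {"gripper": 8, "travel": [-4, 0, 2], "rotation": [0, 0, 0]}, {"gripper": 8, "travel": [-2, 0, 2], "rotation": [0, 0, 0]}, {"gripper": 8, "travel": [0, 0, 1], "rotation": [0, 0, 0]}, {"gripper": 8, "travel": [0, 0, 0], "rotation": [0, 0, 0]}]}}

```text
t: 16.15
tcp_pos: [0.525, -0.0056, 0.104]
tool_rot: [0.111, 0.994, 0.0, -0.001]
force: [-0.7, -0.1, 0.8]
finger_gap: 0.095
```

Run:
```python
from h import *
def q(c,o,s,z): return p2w('scene',np.array(c)/s+o,z)
for k,a,b,z in [('Bpull',(425,140),(352,133),.044),('Bmk',(446.5,216.5),(388,233),.05),('Cpull',(237,213),(106,232),.044),('Cmk',(253,293),(127,342),.05),('Apull',(601,107),(596,97),.044),('Amk',(659,177),(673,191),.05)]:
    A=q(a,[180,110],3.5,z);B=q(b,[225,120],4.7,z);print(k,A.round(4),B.round(4),((B-A)*1000).round(1))
go(bw('B',(-.066,0.0005,.037)))
```

```text
Bpull [0.4533 0.0135 0.044 ] [0.4453 0.0125 0.044 ] [-8.  -0.9  0. ]
Bmk [ 0.542  -0.0099  0.05  ] [ 0.5344 -0.0063  0.05  ] [-7.6  3.5 -0. ]
Cpull [ 0.466  -0.1471  0.044 ] [ 0.4606 -0.1456  0.044 ] [-5.4  1.6 -0. ]
Cmk [ 0.552  -0.1667  0.05  ] [ 0.5487 -0.1662  0.05  ] [-3.3  0.6  0. ]
Apull [0.4786 0.1568 0.044 ] [0.4789 0.1569 0.044 ] [ 0.4  0.1 -0. ]
Amk [0.5735 0.1545 0.05  ] [0.5736 0.1542 0.05  ] [ 0.1 -0.4  0. ]
t 16.15 tcp [ 0.525  -0.0056  0.104 ] shift [79.7  0.2 67.2]
```

>>> {"api": "send_rows", "payload": {"motion": [{"gripper": 40, "travel": [10, 0, -10], "rotation": [0, 0, 0]}, {"gripper": 40, "travel": [20, 0, -20], "rotation": [0, 0, 0]}, {"gripper": 40, "travel": [22, 0, -20], "rotation": [0, 0, 0]}, {"gripper": 40, "travel": [20, 0, -10], "rotation": [0, 0, 0]}, {"gripper": 40, "travel": [10, 0, 0], "rotation": [0, 0, 0]}, {"gripper": 40, "travel": [4, 0, 0], "rotation": [0, 0, 0]}, {"gripper": 40, "travel": [0, 0, 0], "rotation": [0, 0, 0]}]}}

```text
t: 16.73
tcp_pos: [0.441, 0.0135, 0.1644]
tool_rot: [0.111, 0.994, 0.0, -0.001]
force: [-0.9, -0.4, -0.4]
finger_gap: 0.468
```

```bash
cat >> h.py <<'E'
BOX0={k:list(v) for k,v in BOX.items()}
def track(k,n='scene',guess=None,quiet=False):
    "present pose of shut box k by registering its top face with the first picture"
    ref=cv2.imread(f'pics/{n}0.png',0).astype(np.float32); im=cv2.cvtColor(manip.snapshot(n),cv2.COLOR_RGB2GRAY).astype(np.float32)
    x,y,a=BOX0[k]; L=np.array([[-.05,-.03],[.05,-.03],[.05,.03],[-.05,.03]])
    f=lambda b:lambda p:(np.array([[b[0]+np.cos(b[2])*q[0]-np.sin(b[2])*q[1],b[1]+np.sin(b[2])*q[0]+np.cos(b[2])*q[1],.05] for q in p]))
    P0=w2p(n,f(BOX0[k])(L)).astype(np.float32); g=guess or BOX[k]; P1=w2p(n,f(g)(L)).astype(np.float32)
    M=cv2.estimateAffinePartial2D(P0,P1)[0].astype(np.float32)
    m=np.zeros(ref.shape,np.uint8); H=cv2.convexHull(P0.astype(np.int32)); cv2.fillConvexPoly(m,H,255); m=cv2.dilate(m,np.ones((5,5)))
    try: cc,M=cv2.findTransformECC(ref,im,M,cv2.MOTION_AFFINE,(3,200,1e-5),m,3)
    except cv2.error as e: print(k,'ECC failed'); return
    Q=cv2.transform(P0[None],M)[0]; W=np.array([p2w(n,q,.05)[:2] for q in Q]); W0=np.array([p2w(n,q,.05)[:2] for q in P0])
    c=W.mean(0); T=cv2.estimateAffinePartial2D(L.astype(np.float32),W.astype(np.float32))[0]
    r=[*c.round(4),np.arctan2(T[1,0],T[0,0]).round(4)]; print(k,'now',r,'cc',round(cc,3)); return r
E
python3 - <<'E'
from h import *
for k in 'ABC': track(k)
go([.44,.0115,.1])
E
```

```text
A now [np.float64(0.54), np.float64(0.153), np.float64(-0.0382)] cc 0.906
B now [np.float64(0.5054), np.float64(-0.0008), np.float64(-0.2177)] cc 0.91
C now [np.float64(0.5179), np.float64(-0.1614), np.float64(-0.2073)] cc 0.991
t 16.88 tcp [0.4431 0.0129 0.1642] shift [ 2.7 -2.  64.2]
```

>>> {"api": "send_rows", "payload": {"motion": [{"gripper": 34, "travel": [3.4, 1, 10], "rotation": [0, 0, 0]}, {"gripper": 34, "travel": [0, 0, 20], "rotation": [0, 0, 0]}, {"gripper": 34, "travel": [0, 0, 25], "rotation": [0, 0, 0]}, {"gripper": 34, "travel": [0, 0, 25], "rotation": [0, 0, 0]}, {"gripper": 34, "travel": [0, 0, 20], "rotation": [0, 0, 0]}, {"gripper": 30, "travel": [0, 0, 15], "rotation": [0, 0, 0]}, {"gripper": 30, "travel": [0, 0, 8], "rotation": [0, 0, 0]}, {"gripper": 25, "travel": [0, 0, 4], "rotation": [0, 0, 0]}, {"gripper": 8, "travel": [0, 0, 0], "rotation": [0, 0, 0]}, {"gripper": 8, "travel": [0, 0, 0], "rotation": [0, 0, 0]}, {"gripper": 8, "travel": [0, 0, 0], "rotation": [0, 0, 0]}, {"gripper": 8, "travel": [0, 0, 0], "rotation": [0, 0, 0]}], "newtons": 25}}

```text
t: 17.88
tcp_pos: [0.4391, 0.0149, 0.0384]
tool_rot: [0.111, 0.994, -0.0, 0.0]
force: [-1.1, -0.2, -0.3]
finger_gap: 0.148
```

```bash
sed -i "/^BOX0=/a BOX.update(B=[.505,-.001,-.215],C=[.518,-.1614,-.21])" h.py
python3 - <<'E'
from h import *
go(bw('B',(-.067,0.000,.037)),np.pi+BOX['B'][2]); print(manip.sense()['force'])
a=arc(0,1.72,22); print(np.c_[-a[:,0],-a[:,1]].round(1).tolist())
E
```

```text
t 17.88 tcp [0.4391 0.0149 0.0384] shift [-0.8 -1.5  1.4] rot [-0.   0.1 -0.5]
[-1.1112621  -0.15505727 -0.25981108]
[[0.3, -5.3], [-0.2, -5.3], [-0.6, -5.3], [-1.0, -5.2], [-1.4, -5.2], [-1.8, -5.0], [-2.2, -4.9], [-2.6, -4.7], [-2.9, -4.5], [-3.2, -4.2], [-3.6, -4.0], [-3.9, -3.7], [-4.1, -3.4], [-4.4, -3.0], [-4.6, -2.7], [-4.8, -2.3], [-5.0, -1.9], [-5.1, -1.5], [-5.2, -1.1], [-5.3, -0.7], [-5.3, -0.3], [-5.3, 0.1]]
```

>>> {"api": "send_rows", "payload": {"motion": [{"gripper": 8, "travel": [0.3, 0, -5.3], "rotation": [0, 0, 0]}, {"gripper": 8, "travel": [-0.2, 0, -5.3], "rotation": [0, 0, 0]}, {"gripper": 8, "travel": [-0.6, 0, -5.3], "rotation": [0, 0, 0]}, {"gripper": 8, "travel": [-1.0, 0, -5.2], "rotation": [0, 0, 0]}, {"gripper": 8, "travel": [-1.4, 0, -5.2], "rotation": [0, 0, 0]}, {"gripper": 8, "travel": [-1.8, 0, -5.0], "rotation": [0, 0, 0]}, {"gripper": 8, "travel": [-2.2, 0, -4.9], "rotation": [0, 0, 0]}, {"gripper": 8, "travel": [-2.6, 0, -4.7], "rotation": [0, 0, 0]}, {"gripper": 8, "travel": [-2.9, 0, -4.5], "rotation": [0, 0, 0]}, {"gripper": 8, "travel": [-3.2, 0, -4.2], "rotation": [0, 0, 0]}, {"gripper": 8, "travel": [-3.6, 0, -4.0], "rotation": [0, 0, 0]}]}}

```text
t: 18.8
tcp_pos: [0.4583, 0.0106, 0.0917]
tool_rot: [0.111, 0.994, 0.0, 0.0]
force: [2.0, -0.9, -2.3]
finger_gap: 0.155
```

>>> {"api": "send_rows", "payload": {"motion": [{"gripper": 8, "travel": [-3.9, 0, -3.7], "rotation": [0, 0, 0]}, {"gripper": 8, "travel": [-4.1, 0, -3.4], "rotation": [0, 0, 0]}, {"gripper": 8, "travel": [-4.4, 0, -3.0], "rotation": [0, 0, 0]}, {"gripper": 8, "travel": [-4.6, 0, -2.7], "rotation": [0, 0, 0]}, {"gripper": 8, "travel": [-4.8, 0, -2.3], "rotation": [0, 0, 0]}, {"gripper": 8, "travel": [-5.0, 0, -1.9], "rotation": [0, 0, 0]}, {"gripper": 8, "travel": [-5.1, 0, -1.5], "rotation": [0, 0, 0]}, {"gripper": 8, "travel": [-5.2, 0, -1.1], "rotation": [0, 0, 0]}, {"gripper": 8, "travel": [-5.3, 0, -0.7], "rotation": [0, 0, 0]}, {"gripper": 8, "travel": [-5.3, 0, -0.3], "rotation": [0, 0, 0]}, {"gripper": 8, "travel": [-5.3, 0, 0.1], "rotation": [0, 0, 0]}, {"gripper": 8, "travel": [0, 0, 0], "rotation": [0, 0, 0]}]}}

```text
t: 19.8
tcp_pos: [0.5103, -0.0013, 0.1117]
tool_rot: [0.111, 0.994, -0.0, 0.0]
force: [-0.4, -0.1, -4.8]
finger_gap: 0.15
```

Run:
```python
from h import *
crop('scene','pics/c8.png',250,110,350,190,6)
print(manip.sense()['force'])
f=lambda p:(w2p('scene',bw('B',p))[0]-[250,110])*6
for th in (1.2,1.5,1.65,1.75,1.85):
    P=lambda r,o:(.004-r*np.cos(th)-o*np.sin(th),0,.05+r*np.sin(th)-o*np.cos(th))
    print(th,'pull',f(P(.068,.006)).round(),'front edge',f(P(.054,.002)).round())
print('marks',f((.03,0,.05)))
```

```text
[-0.31959927  0.39350941 -4.79953888]
1.2 pull [313. 168.] front edge [318. 202.]
1.5 pull [323. 187.] front edge [326. 218.]
1.65 pull [328. 201.] front edge [330. 230.]
1.75 pull [332. 212.] front edge [333. 239.]
1.85 pull [335. 224.] front edge [335. 250.]
marks [343.04472185 358.09732854]
```

View pics/c8.png

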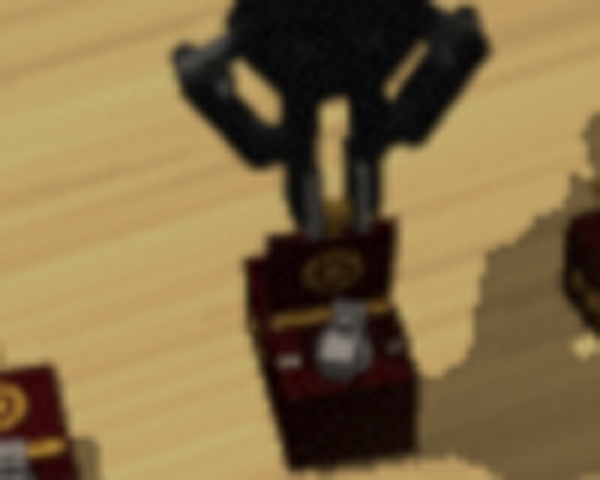

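>>> {"api": "send_rows", "payload": {"motion": [{"gripper": 8, "travel": [0, 0, 2], "rotation": [0, 0, 0]}, {"gripper": 8, "travel": [0, 0, 2], "rotation": [0, 0, 0]}, {"gripper": 8, "travel": [0, 0, 0], "rotation": [0, 0, 0]}, {"gripper": 8, "travel": [0, 0, 0], "rotation": [0, 0, 0]}]}}

```text
t: 20.18
tcp_pos: [0.5127, -0.0018, 0.11]
tool_rot: [0.111, 0.994, -0.001, 0.004]
force: [1.4, -0.4, 8.5]
finger_gap: 0.153
```

>>> {"api": "send_rows", "payload": {"motion": [{"gripper": 8, "travel": [0, 0, -1.2], "rotation": [0, 0, 0]}, {"gripper": 8, "travel": [0, 0, 0], "rotation": [0, 0, 0]}, {"gripper": 20, "travel": [0, 0, 0], "rotation": [0, 0, 0]}, {"gripper": 32, "travel": [0, 0, 0], "rotation": [0, 0, 0]}, {"gripper": 40, "travel": [0, 0, 0], "rotation": [0, 0, 0]}, {"gripper": 40, "travel": [0, 0, 0], "rotation": [0, 0, 0]}]}}

```text
t: 20.68
tcp_pos: [0.5087, -0.0008, 0.1087]
tool_rot: [0.111, 0.994, 0.0, -0.001]
force: [0.6, -0.3, -0.5]
finger_gap: 0.467
```

Run:
```python
from h import *
s=manip.sense();print(s['finger_gap']*85.4,s['force'],s['tcp_pos'])
asc('scene','B')
```

```text
39.88281293129141 [ 0.58401411 -0.30862577 -0.46817174] [ 0.50872361 -0.00084325  0.10866243]
[302 154]
:    .-==-.      .-+++++++++++=:        
=:      ...      :=+++++++++++-.       .
+=:             :=+++++++++++=:      :==
++=:           :=+++++++++++++: ... .=++
+++=:.::--.   .:=++++++++*+*++: ....:=++
+++++++++=.  ..:-++***++++++++: ....:=++
+++++++++=:  .::=+++++++++++++: ....:=++
++++++++++-  ..:-++++++====+++=...::-+++
++**++++++=. ..:-++++-::::-+++=-.:-+++++
+++++++++++=-::.-+++=:.....:.... .-+++++
++++++++++++=:......   ..        .-+++++
+++++++++===-.                   .-+++++
++++++++-.          . ..  ..     :=+++++
++++++++=.         .. ...        :=+++++
++++++++=.           ..         .-++++++
++++++++=.             .::......:-++++++
++++++++=:.  ......::::::::::..  .-+++++
++++++++=:. ..:...   .:-::::.     .-++++
+++++++++=:         .:=+===-:.   ..:=+++
++++++++++-.   ..   .-==+==:::   ...-+++
++++++++*+=:  .--:  ..:::::...      .-++
++***++++++-.        .......         :--
+++++++++++=:                        .:-
++++++++++++-.                       :--
```

>>> {"api": "send_rows", "payload": {"motion": [{"gripper": 40, "travel": [0, 0, -3], "rotation": [0, 0, 0]}, {"gripper": 40, "travel": [0, 0, -8], "rotation": [0, 0, 0]}, {"gripper": 40, "travel": [0, 0, -15], "rotation": [0, 0, 0]}, {"gripper": 40, "travel": [0, 0, -20], "rotation": [0, 0, 0]}, {"gripper": 40, "travel": [0, 0, -20], "rotation": [0, 0, 0]}, {"gripper": 40, "travel": [0, 0, -10], "rotation": [0, 0, 0]}, {"gripper": 40, "travel": [0, 0, 0], "rotation": [0, 0, 0]}]}}

```text
t: 21.32
tcp_pos: [0.511, -0.0013, 0.1876]
tool_rot: [0.111, 0.994, -0.0, 0.003]
force: [0.2, -0.9, -0.2]
finger_gap: 0.471
```

Run:
```python
from h import *
s=manip.sense();print(s['finger_gap']*85.4,s['force'],s['tcp_pos'])
asc('scene','B')
track('C'); track('A')
go(bw('C',(-.067,0,.16)),np.pi+BOX['C'][2])
go(bw('A',(-.067,0,.16)),np.pi+BOX['A'][2])
```

```text
40.221195960464996 [ 0.22473633 -0.86527087 -0.24667548] [ 0.51101896 -0.00131187  0.18763724]
[302 154]
++++++++++++++++++++++++++++++++++++++++
++++++++++++++++++++++++++++++++++++++++
++++++++++++++++++++++++++++++++++++++++
++++++++++++++++++++++++++++++++++++++++
++++++++++++++++++++++++++++++++++++++++
++++++++++++++++++++*+++++++++++++++++++
++++++++++++++++++++++++++++++++++++++++
+++++++++++++++++++++++====+++++++++++++
+++++++++++++++++++++-::::-+++++==++++++
++++++++++++++++++++=:.....::.....-+++++
++++++++++++=-::..... ...        .-+++++
+++++++++===-.                   .-+++++
++++++++-.          ....  ..     :=+++++
++++++++=.         ..  ..  .     :=+++++
++++++++=.           . .        .-++++++
++++++++=.             .::.....::-++++++
++++++++=:.  .......:::-:::::..  .-+++++
++++++++=:. ..:...   .-=::::.     .-++++
+++++++++=:         .-=+==-::.   ..:=+++
++++++++++-.   ... .:======::.   . .-+++
++++++++++=:  .--:. .:::::::..      .-++
+++++++++++-.        .......         :-=
+++++++++++=:                        .:-
++++++++++++-.                       :--
C now [np.float64(0.5179), np.float64(-0.1613), np.float64(-0.2202)] cc 0.992
A now [np.float64(0.5409), np.float64(0.1533), np.float64(-0.0107)] cc 0.946
t 21.47 tcp [ 0.5087 -0.0009  0.1845] shift [  22.4 -155.4   24.5] rot [-0.  -0.1 -0.8]
t 21.47 tcp [ 0.5087 -0.0009  0.1845] shift [ 68.7 142.1  24.6] rot [  0.   -0.1 -13.4]
```

>>> {"api": "send_rows", "payload": {"motion": [{"gripper": 34, "travel": [1, -8, 0], "rotation": [0, 0, 0]}, {"gripper": 34, "travel": [2, -20, 0], "rotation": [0, 0, 0]}, {"gripper": 34, "travel": [3, -26, 0], "rotation": [0, 0, 0]}, {"gripper": 34, "travel": [4, -28, 0], "rotation": [0, 0, 0]}, {"gripper": 34, "travel": [4, -26, 0], "rotation": [0, 0, -0.8]}, {"gripper": 34, "travel": [4, -24, 10], "rotation": [0, 0, 0]}, {"gripper": 34, "travel": [3, -15, 20], "rotation": [0, 0, 0]}, {"gripper": 34, "travel": [1, -8, 20], "rotation": [0, 0, 0]}, {"gripper": 34, "travel": [0, 0, 20], "rotation": [0, 0, 0]}, {"gripper": 34, "travel": [0, 0, 15], "rotation": [0, 0, 0]}, {"gripper": 34, "travel": [0, 0, 10], "rotation": [0, 0, 0]}, {"gripper": 34, "travel": [0, 0, 0], "rotation": [0, 0, 0]}]}}

```text
t: 22.47
tcp_pos: [0.4519, -0.147, 0.0872]
tool_rot: [0.105, 0.994, 0.001, -0.003]
force: [-0.6, 0.3, 0.6]
finger_gap: 0.398
```

Run:
```python
from h import *
go(bw('C',(-.067,0,.038)),np.pi+BOX['C'][2])
```

```text
t 22.47 tcp [ 0.4519 -0.147   0.0872] shift [-1.  -0.4 49.2] rot [ 0.1 -0.4  0. ]
```

>>> {"api": "send_rows", "payload": {"motion": [{"gripper": 34, "travel": [0, 0, 10], "rotation": [0, 0, 0]}, {"gripper": 34, "travel": [0, 0, 16], "rotation": [0, 0, 0]}, {"gripper": 30, "travel": [0, 0, 14], "rotation": [0, 0, 0]}, {"gripper": 30, "travel": [0, 0, 6], "rotation": [0, 0, 0]}, {"gripper": 25, "travel": [0, 0, 3], "rotation": [0, 0, 0]}, {"gripper": 8, "travel": [0, 0, 0], "rotation": [0, 0, 0]}, {"gripper": 8, "travel": [0, 0, 0], "rotation": [0, 0, 0]}, {"gripper": 8, "travel": [0, 0, 0], "rotation": [0, 0, 0]}, {"gripper": 8, "travel": [0, 0, 0], "rotation": [0, 0, 0]}], "newtons": 25}}

```text
t: 23.22
tcp_pos: [0.4537, -0.1473, 0.0415]
tool_rot: [0.104, 0.995, 0.0, -0.0]
force: [-2.3, 0.1, -0.2]
finger_gap: 0.151
```

>>> {"api": "send_rows", "payload": {"motion": [{"gripper": 8, "travel": [0, 0, -5.3], "rotation": [0, 0, 0]}, {"gripper": 8, "travel": [-0.4, 0, -5.3], "rotation": [0, 0, 0]}, {"gripper": 8, "travel": [-0.8, 0, -5.3], "rotation": [0, 0, 0]}, {"gripper": 8, "travel": [-1.3, 0, -5.2], "rotation": [0, 0, 0]}, {"gripper": 8, "travel": [-1.7, 0, -5.2], "rotation": [0, 0, 0]}, {"gripper": 8, "travel": [-2.1, 0, -5.0], "rotation": [0, 0, 0]}, {"gripper": 8, "travel": [-2.4, 0, -4.9], "rotation": [0, 0, 0]}, {"gripper": 8, "travel": [-2.7, 0, -4.6], "rotation": [0, 0, 0]}, {"gripper": 8, "travel": [-2.9, 0, -4.4], "rotation": [0, 0, 0]}, {"gripper": 8, "travel": [-3.2, 0, -4.1], "rotation": [0, 0, 0]}, {"gripper": 8, "travel": [-3.6, 0, -3.8], "rotation": [0, 0, 0]}]}}

```text
t: 24.13
tcp_pos: [0.474, -0.1513, 0.095]
tool_rot: [0.104, 0.995, 0.0, -0.001]
force: [-4.9, 1.8, 5.4]
finger_gap: 0.147
```

>>> {"api": "send_rows", "payload": {"motion": [{"gripper": 8, "travel": [-3.9, 0, -3.5], "rotation": [0, 0, 0]}, {"gripper": 8, "travel": [-4.1, 0, -3.2], "rotation": [0, 0, 0]}, {"gripper": 8, "travel": [-4.4, 0, -2.8], "rotation": [0, 0, 0]}, {"gripper": 8, "travel": [-4.6, 0, -2.5], "rotation": [0, 0, 0]}, {"gripper": 8, "travel": [-4.8, 0, -2.1], "rotation": [0, 0, 0]}, {"gripper": 8, "travel": [-5.0, 0, -1.7], "rotation": [0, 0, 0]}, {"gripper": 8, "travel": [-5.1, 0, -1.3], "rotation": [0, 0, 0]}, {"gripper": 8, "travel": [-5.2, 0, -0.9], "rotation": [0, 0, 0]}, {"gripper": 8, "travel": [-5.3, 0, -0.5], "rotation": [0, 0, 0]}, {"gripper": 8, "travel": [-5.3, 0, -0.1], "rotation": [0, 0, 0]}, {"gripper": 8, "travel": [-5.3, 0, 0.3], "rotation": [0, 0, 0]}, {"gripper": 8, "travel": [0, 0, 0], "rotation": [0, 0, 0]}]}}

```text
t: 25.13
tcp_pos: [0.5307, -0.1639, 0.1141]
tool_rot: [0.105, 0.994, -0.001, 0.004]
force: [1.8, 3.3, 9.7]
finger_gap: 0.156
```

>>> {"api": "send_rows", "payload": {"motion": [{"gripper": 8, "travel": [0, 0, 0], "rotation": [0, 0, 0]}, {"gripper": 8, "travel": [0, 0, 1], "rotation": [0, 0, 0]}, {"gripper": 8, "travel": [0, 0, 0], "rotation": [0, 0, 0]}]}}

```text
t: 25.38
tcp_pos: [0.5309, -0.1639, 0.114]
tool_rot: [0.105, 0.994, -0.001, 0.005]
force: [2.1, 3.3, 11.7]
finger_gap: 0.148
```

Run:
```python
from h import *
asc('scene','C')
go(bw('C',(.006,0,.11)))
f=lambda p:(w2p('scene',bw('C',p))[0]-[247,176]+[20,24])
for th in (1.5,1.65,1.75,1.85):
    P=lambda r,o:(.004-r*np.cos(th)-o*np.sin(th),0,.05+r*np.sin(th)-o*np.cos(th))
    print(th,'pull',f(P(.068,.006)).round(1),'front edge',f(P(.054,.002)).round(1))
```

```text
[248 176]
   .-=++=.   .-+++++=:               :=+
    ..:::.    :=++++=-             .-++*
              :=++++=:            .-++++
              .-+***+:      :-==-==+++++
-.             :=+*++-.   .-++++++***+++
++=-::-==-:   .:=+**+=::...-++**++++++++
***++++**+=. ...-=+++=:... :=+++++++++++
*******+++=:  .::=+++=:... .=++++++*****
*++++++++++=. ...:---::... .=++++*++++++
+++*******+=: ....::::...::---:-=+++++++
***+*+++++++=:::......  ...    .-+++++++
+++++**+=:...   .              .-++*****
*****+++-.          .....       :+++++++
++++++++-.      .......  ..     :=+++***
++++++++=:       .  ... ..      :=++++++
++++++++=-.                   . .-=++++*
+++++++++=.        ..::::::---::.:--=+**
*****++++=:..:::---:::::::..      :--=++
++++++***+-.::...   .:::::..      .:--=+
+*****++++=.       .::--==::.   ...:--=+
+++++++++++:.      :-++++=::.      .:-=+
+++******++-:-::.  .-====-::.       :--=
*****++++++=:...    .......         .:--
+++++++++*++-.                      .:--
t 25.43 tcp [ 0.5308 -0.1638  0.114 ] shift [ 7.  -0.3  3.9] 
1.5 pull [19.3 11.1] front edge [20.2 16.5]
1.65 pull [19.9 13.7] front edge [20.7 18.7]
1.75 pull [20.4 15.8] front edge [21.1 20.4]
1.85 pull [20.8 18. ] front edge [21.4 22.2]
```

>>> {"api": "send_rows", "payload": {"motion": [{"gripper": 8, "travel": [0, 0, -1], "rotation": [0, 0, 0]}, {"gripper": 8, "travel": [0, 0, 0], "rotation": [0, 0, 0]}, {"gripper": 20, "travel": [0, 0, 0], "rotation": [0, 0, 0]}, {"gripper": 32, "travel": [0, 0, 0], "rotation": [0, 0, 0]}, {"gripper": 40, "travel": [0, 0, 0], "rotation": [0, 0, 0]}, {"gripper": 40, "travel": [0, 0, -3], "rotation": [0, 0, 0]}, {"gripper": 40, "travel": [0, 0, -10], "rotation": [0, 0, 0]}, {"gripper": 40, "travel": [0, 0, -20], "rotation": [0, 0, 0]}, {"gripper": 40, "travel": [0, 0, -25], "rotation": [0, 0, 0]}, {"gripper": 40, "travel": [0, 0, -10], "rotation": [0, 0, 0]}, {"gripper": 40, "travel": [0, 0, 0], "rotation": [0, 0, 0]}]}}

```text
t: 26.35
tcp_pos: [0.5285, -0.164, 0.1834]
tool_rot: [0.104, 0.995, -0.001, 0.003]
force: [0.5, -1.1, -0.3]
finger_gap: 0.467
```

Run:
```python
from h import *
asc('scene','C');asc('scene','B')
track('A')
go(bw('A',(-.067,0,.16)),np.pi+BOX['A'][2])
```

```text
[248 176]
++++++==++++++++++++++++++++++++++++****
**+++++++++++++++++++++++++++******+++++
++++++++++++++++++++++++*******+++++++++
+++++++++++++++++*******+*++++++++++++++
++++++++++*******+++++++++++++++++++++++
++++*********+*+++++++++++++++++++++++++
*****+**++++++++++++++++*+++++++++++++++
++*+++++++++++++++*+++++++++++++++++++++
++++++++++***+++++++===++**+++++++++++++
++++****+++++++++=-::::=+++++===++++++++
**+++++++++++++++=:.....:....  .-+++++++
+++++++++=-:::...   ..          :=++++++
++++++++-...           .        :=++++++
++++++++=.        .........     :=++++**
++++++++=:      ... .... .      :=++++++
++++++++=-        .           . .-=+++++
+++++++++=.        ..:::::::--::..:-=+++
+++++++++=: .:::---::::::::.      .--=++
++++++++++-......  .-=:.::..      .:--=+
++*+++++++=.      .-=+=:::::.   ...:--=+
++++++++++=:.     .-=+==--::.   .. .:-=+
++++****+++-::::. .--===--::.       :--=
***++++++++=:...   ........         .:--
++++++++++++-.                       :--
[302 154]
+++++++++++++++++++**+++++++++++++++++++
++++++++++++++++++++++++++++++++++++++++
++++++++++++++
[... 351 characters left out ...]
---
+++++++++===-.                    :-----
++++++++-.          ....  ..     .:-----
++++++++=.         .. ...        .:-----
++++++++=.           .           :------
++++++++=.             .::::.....:------
++++++++=:.  .....:::::----=:..  .:-----
++++++++=-. ......   .-=::::.     .:----
+++++++++=:         .-=+===-::  .::::---
++++++++++:.        :===+==:::  .:..:---
+++++++**+=:  ..:.  .::::::::.      .:--
+***+++++++-.        .......         .--
+++++++++++=.                        .:-
++++++*++++=:                        :--
A now [np.float64(0.5399), np.float64(0.1531), np.float64(-0.0227)] cc 0.918
t 26.5 tcp [ 0.526  -0.1626  0.1798] shift [117.3 297.7  20. ] rot [  0.   -0.1 -12.6]
```

>>> {"api": "send_rows", "payload": {"motion": [{"gripper": 34, "travel": [4, 10, 0], "rotation": [0, 0, 0]}, {"gripper": 34, "travel": [8, 22, 0], "rotation": [0, 0, 0]}, {"gripper": 34, "travel": [12, 30, 0], "rotation": [0, 0, 0]}, {"gripper": 34, "travel": [14, 36, 0], "rotation": [0, 0, 0]}, {"gripper": 34, "travel": [14, 36, 0], "rotation": [0, 0, 0]}, {"gripper": 34, "travel": [14, 36, 0], "rotation": [0, 0, 0]}, {"gripper": 34, "travel": [14, 36, 0], "rotation": [0, 0, 0]}, {"gripper": 34, "travel": [13, 34, 0], "rotation": [0, 0, 0]}, {"gripper": 34, "travel": [10, 26, 0], "rotation": [0, 0, 0]}, {"gripper": 34, "travel": [8, 18, 0], "rotation": [0, 0, 0]}, {"gripper": 34, "travel": [5, 10, 0], "rotation": [0, 0, 0]}, {"gripper": 34, "travel": [1, 4, 0], "rotation": [0, 0, 0]}]}}

```text
t: 27.5
tcp_pos: [0.4721, 0.1546, 0.1795]
tool_rot: [0.103, 0.995, -0.0, -0.002]
force: [0.4, 0.0, 0.9]
finger_gap: 0.399
```

>>> {"api": "send_rows", "payload": {"motion": [{"gripper": 34, "travel": [0, 0, 10], "rotation": [0, 0, -4]}, {"gripper": 34, "travel": [0, 0, 20], "rotation": [0, 0, -4]}, {"gripper": 34, "travel": [0, 0, 20], "rotation": [0, 0, -4]}, {"gripper": 34, "travel": [0, 0, 20], "rotation": [0, 0, 0]}, {"gripper": 34, "travel": [0, 0, 15], "rotation": [0, 0, 0]}, {"gripper": 34, "travel": [0, 0, 5], "rotation": [0, 0, 0]}, {"gripper": 34, "travel": [0, 0, 0], "rotation": [0, 0, 0]}]}}

```text
t: 28.08
tcp_pos: [0.4732, 0.1519, 0.0889]
tool_rot: [0.001, 1.0, -0.0, -0.002]
force: [0.7, 0.0, 0.4]
finger_gap: 0.401
```

Run:
```python
from h import *
track('A')
go(bw('A',(-.067,0,.038)),np.pi)
```

```text
A now [np.float64(0.5403), np.float64(0.1536), np.float64(-0.0055)] cc 0.957
t 28.13 tcp [0.474  0.1522 0.0899] shift [ 0.8  0.7 51.9] rot [-0.  -0.1 -0. ]
```

>>> {"api": "send_rows", "payload": {"motion": [{"gripper": 34, "travel": [0, 1, 10], "rotation": [0, 0, 0]}, {"gripper": 34, "travel": [0, 0, 16], "rotation": [0, 0, 0]}, {"gripper": 30, "travel": [0, 0, 16], "rotation": [0, 0, 0]}, {"gripper": 30, "travel": [0, 0, 7], "rotation": [0, 0, 0]}, {"gripper": 25, "travel": [0, 0, 3], "rotation": [0, 0, 0]}, {"gripper": 8, "travel": [0, 0, 0], "rotation": [0, 0, 0]}, {"gripper": 8, "travel": [0, 0, 0], "rotation": [0, 0, 0]}, {"gripper": 8, "travel": [0, 0, 0], "rotation": [0, 0, 0]}, {"gripper": 8, "travel": [0, 0, 0], "rotation": [0, 0, 0]}], "newtons": 25}}

```text
t: 28.88
tcp_pos: [0.474, 0.1539, 0.0389]
tool_rot: [-0.0, 1.0, -0.0, 0.0]
force: [-1.6, -0.1, -1.2]
finger_gap: 0.148
```

>>> {"api": "send_rows", "payload": {"motion": [{"gripper": 8, "travel": [0.1, 0, -5.3], "rotation": [0, 0, 0]}, {"gripper": 8, "travel": [-0.3, 0, -5.3], "rotation": [0, 0, 0]}, {"gripper": 8, "travel": [-0.7, 0, -5.3], "rotation": [0, 0, 0]}, {"gripper": 8, "travel": [-1.1, 0, -5.2], "rotation": [0, 0, 0]}, {"gripper": 8, "travel": [-1.5, 0, -5.2], "rotation": [0, 0, 0]}, {"gripper": 8, "travel": [-1.9, 0, -5.0], "rotation": [0, 0, 0]}, {"gripper": 8, "travel": [-2.3, 0, -4.9], "rotation": [0, 0, 0]}, {"gripper": 8, "travel": [-2.6, 0, -4.7], "rotation": [0, 0, 0]}, {"gripper": 8, "travel": [-2.9, 0, -4.5], "rotation": [0, 0, 0]}, {"gripper": 8, "travel": [-3.2, 0, -4.2], "rotation": [0, 0, 0]}, {"gripper": 8, "travel": [-3.6, 0, -3.9], "rotation": [0, 0, 0]}]}}

```text
t: 29.8
tcp_pos: [0.4937, 0.154, 0.0924]
tool_rot: [-0.0, 1.0, 0.0, -0.001]
force: [-4.2, 1.7, 3.2]
finger_gap: 0.152
```

>>> {"api": "send_rows", "payload": {"motion": [{"gripper": 8, "travel": [-3.9, 0, -3.6], "rotation": [0, 0, 0]}, {"gripper": 8, "travel": [-4.1, 0, -3.3], "rotation": [0, 0, 0]}, {"gripper": 8, "travel": [-4.4, 0, -2.9], "rotation": [0, 0, 0]}, {"gripper": 8, "travel": [-4.6, 0, -2.6], "rotation": [0, 0, 0]}, {"gripper": 8, "travel": [-4.8, 0, -2.2], "rotation": [0, 0, 0]}, {"gripper": 8, "travel": [-5.0, 0, -1.8], "rotation": [0, 0, 0]}, {"gripper": 8, "travel": [-5.1, 0, -1.4], "rotation": [0, 0, 0]}, {"gripper": 8, "travel": [-5.2, 0, -1.0], "rotation": [0, 0, 0]}, {"gripper": 8, "travel": [-5.3, 0, -0.6], "rotation": [0, 0, 0]}, {"gripper": 8, "travel": [-5.3, 0, -0.2], "rotation": [0, 0, 0]}, {"gripper": 8, "travel": [-5.3, 0, 0.2], "rotation": [0, 0, 0]}, {"gripper": 8, "travel": [0, 0, 0], "rotation": [0, 0, 0]}]}}

```text
t: 30.8
tcp_pos: [0.5506, 0.1541, 0.112]
tool_rot: [0.0, 1.0, 0.0, 0.003]
force: [1.5, 3.2, 6.8]
finger_gap: 0.15
```

>>> {"api": "send_rows", "payload": {"motion": [{"gripper": 8, "travel": [0, 0, 0], "rotation": [0, 0, 0]}, {"gripper": 8, "travel": [0, 0, 0], "rotation": [0, 0, 0]}, {"gripper": 8, "travel": [0, 0, 0], "rotation": [0, 0, 0]}]}}

```text
t: 31.05
tcp_pos: [0.5496, 0.1542, 0.1122]
tool_rot: [0.0, 1.0, 0.0, 0.003]
force: [1.7, 3.5, 6.2]
finger_gap: 0.153
```

Run:
```python
from h import *
asc('scene','A')
go(bw('A',(.006,0,.11)))
```

```text
[356 146]
+++++++++++++=:    .-=-.                
++++*++++++++++-.    ..         .       
++++++++++++++++=:.                     
++++++++++++++++++=:               ....:
++++++++++++++++++++-.       ..     ..:-
++++++++++++++++++++++=.    ...    ...-+
++++++++++++++++++++++-.    .....  ...-+
++++++++++++++++++++++=.   ....::. ..:=+
+++++++++++++++++++++++=:  ......  ...:=
++++++++++++++++++++++++=:......     .-+
+++++++++++++++++++==-:..            :=+
+++++++++++++++++=-.        .....   .=++
+++++++++++==-::.         ....  .  .:=++
+++++++=-:..            .. ....    .-==-
+++++++-.                ...    ..-=+=--
+++++++:                    .:::::------
+++++++:           ..::---:::::::::. .::
++++++=:...    .-==--:::.....::::::.. ..
++++++=:...    .:--...     .:::----:....
++++++++:. ...       ..   ..::-====:....
+++++++++-:. ...     ..::.....:::::.....
++++++++++=-. ..      .:...  ...........
++++++++++++-:.         ................
+++++++*++++++-.  .     ................
t 31.1 tcp [0.5496 0.1541 0.1122] shift [ 3.5 -0.5  2.1]
```

Open near 1.8. Release and lift.

>>> {"api": "send_rows", "payload": {"motion": [{"gripper": 8, "travel": [-2, 0, 0], "rotation": [0, 0, 0]}, {"gripper": 8, "travel": [0, 0, -0.3], "rotation": [0, 0, 0]}, {"gripper": 20, "travel": [0, 0, 0], "rotation": [0, 0, 0]}, {"gripper": 32, "travel": [0, 0, 0], "rotation": [0, 0, 0]}, {"gripper": 40, "travel": [0, 0, 0], "rotation": [0, 0, 0]}, {"gripper": 40, "travel": [0, 0, -3], "rotation": [0, 0, 0]}, {"gripper": 40, "travel": [0, 0, -10], "rotation": [0, 0, 0]}, {"gripper": 40, "travel": [0, 0, -20], "rotation": [0, 0, 0]}, {"gripper": 40, "travel": [0, 0, -25], "rotation": [0, 0, 0]}, {"gripper": 40, "travel": [0, 0, -20], "rotation": [0, 0, 0]}, {"gripper": 40, "travel": [0, 0, -5], "rotation": [0, 0, 0]}, {"gripper": 40, "travel": [0, 0, 0], "rotation": [0, 0, 0]}]}}

```text
t: 32.1
tcp_pos: [0.5503, 0.1539, 0.1968]
tool_rot: [-0.0, 1.0, 0.0, 0.002]
force: [-0.5, 0.2, 0.4]
finger_gap: 0.465
```

Run:
```python
from h import *
crop('scene','pics/c9.png',220,110,390,215,4.7)
s=manip.sense();print(s['tcp_pos'])
```

```text
[0.54921676 0.15381946 0.19527714]
```

View pics/c9.png

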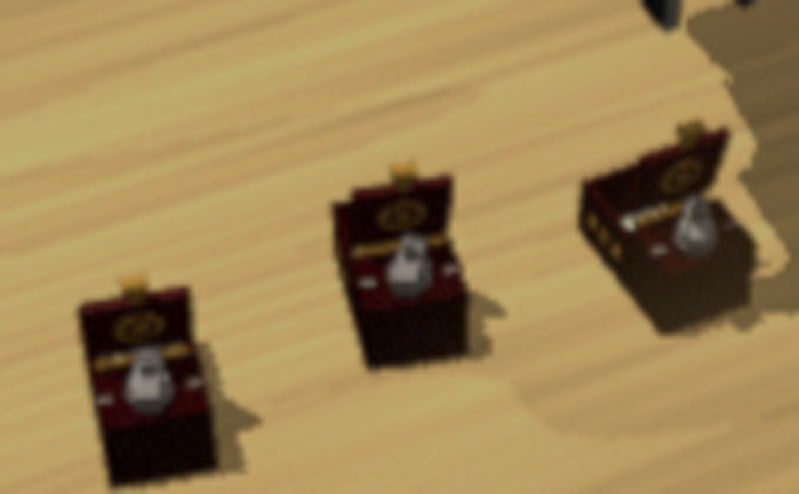

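>>> {"api": "send_rows", "payload": {"motion": [{"gripper": 0, "travel": [-8, 0, 0], "rotation": [0, 0, 0]}, {"gripper": 0, "travel": [-16, 0, 0], "rotation": [0, 0, 0]}, {"gripper": 0, "travel": [-10, 0, 10], "rotation": [0, 0, 0]}, {"gripper": 0, "travel": [-4, 0, 20], "rotation": [0, 0, 0]}, {"gripper": 0, "travel": [0, 0, 25], "rotation": [0, 0, 0]}, {"gripper": 0, "travel": [0, 0, 25], "rotation": [0, 0, 0]}, {"gripper": 0, "travel": [0, 0, 14], "rotation": [0, 0, 0]}, {"gripper": 0, "travel": [0, 0, 3], "rotation": [0, 0, 0]}, {"gripper": 0, "travel": [0, 0, 0], "rotation": [0, 0, 0]}]}}

```text
t: 32.9
tcp_pos: [0.5858, 0.1536, 0.0947]
tool_rot: [-0.0, 1.0, -0.0, -0.003]
force: [0.2, 0.7, 0.2]
finger_gap: 0.003
```

>>> {"api": "send_rows", "payload": {"motion": [{"gripper": 0, "travel": [4, 0, 0], "rotation": [0, 0, 0]}, {"gripper": 0, "travel": [6, 0, 0], "rotation": [0, 0, 0]}, {"gripper": 0, "travel": [6, 0, 0], "rotation": [0, 0, 0]}, {"gripper": 0, "travel": [6, 0, 0], "rotation": [0, 0, 0]}, {"gripper": 0, "travel": [6, 0, 0], "rotation": [0, 0, 0]}, {"gripper": 0, "travel": [6, 0, 0], "rotation": [0, 0, 0]}, {"gripper": 0, "travel": [6, 0, 0], "rotation": [0, 0, 0]}, {"gripper": 0, "travel": [6, 0, 0], "rotation": [0, 0, 0]}, {"gripper": 0, "travel": [5, 0, 0], "rotation": [0, 0, 0]}, {"gripper": 0, "travel": [3, 0, 0], "rotation": [0, 0, 0]}, {"gripper": 0, "travel": [0, 0, 0], "rotation": [0, 0, 0]}]}}

```text
t: 33.82
tcp_pos: [0.5319, 0.1539, 0.0976]
tool_rot: [-0.0, 1.0, -0.0, -0.001]
force: [-0.4, -0.1, 0.5]
finger_gap: 0.001
```

>>> {"api": "send_rows", "payload": {"motion": [{"gripper": 0, "travel": [-4, 0, 0], "rotation": [0, 0, 0]}, {"gripper": 0, "travel": [-10, 0, -10], "rotation": [0, 0, 0]}, {"gripper": 0, "travel": [-10, 0, -20], "rotation": [0, 0, 0]}, {"gripper": 0, "travel": [0, 0, -25], "rotation": [0, 0, 0]}, {"gripper": 0, "travel": [0, 0, -15], "rotation": [0, 0, 0]}, {"gripper": 0, "travel": [0, 0, -5], "rotation": [0, 0, 0]}]}}

```text
t: 34.32
tcp_pos: [0.5593, 0.154, 0.1752]
tool_rot: [-0.0, 1.0, 0.0, 0.003]
force: [0.2, 1.7, -0.6]
finger_gap: -0.003
```

Run:
```python
from h import *
print('t',manip.sense()['t'])
asc('scene','A')
def q(c,o,s,z): return p2w('scene',np.array(c)/s+o,z)
for k,a,b in [('C',(253,293),(150,391)),('B',(446.5,216.5),(408.5,275.5)),('A',(659,177),(695,239))]:
    print(k,((q(b,[220,110],4.7,.05)-q(a,[180,110],3.5,.05))*1000).round(1), 'from first pose')
```

```text
t 34.3167
[356 146]
+++++++++++++++++++++++++++++++=:.....:-
+++++++++++++++++++++++++++++++++====---
+++++++++++++++++++++++++++++++++++++=--
++++++++++++++++++++++++=+++++++++++++++
++++++++++++++++++++------=++++++++++++=
++++++++++++++++++++=-:::=+++====+++++++
+++++++++++++++++++++=:::-::... .-++++++
+++++++++++++++++===-:...        :=+++++
++++++++++++++=:...              .-+++++
++++++++++++++:.      ..::::..   .-+++++
++++++++++++++-.     .:......:.  .-+++++
++++++++++++++=.     .:.:::...   .-+++++
+++++++++++==-:      .:.......    :=++++
+++++++=-:..          ..::..      :-++++
+++++++-.                     ...:-=++++
+++++++-.                 ...:-=-==--=++
+++++++:          ...::----=--=-:::...-=
++++++=:...    .:=====--::..:---::::...:
++++++=:.....   :==:... ....-===---:..::
+++++++=:. ...       ......:-----:::....
+++++++++-:. ...     ..:::..:-::::::....
+++++++++++-. ...    ...................
++++++++++++-:.        .................
++++++++++++++-.     .. ................
C [-2.  -0.2 -0. ] from first pose
B [-11.5   3.6   0. ] from first pose
A [ 0.5 -1.5 -0. ] from first pose
```

>>> {"api": "send_rows", "payload": {"motion": [{"gripper": 0, "travel": [0, 0, 20], "rotation": [0, 0, 0]}, {"gripper": 0, "travel": [0, 0, 25], "rotation": [0, 0, 0]}, {"gripper": 0, "travel": [2, 0, 20], "rotation": [0, 0, 0]}, {"gripper": 0, "travel": [8, 0, 10], "rotation": [0, 0, 0]}, {"gripper": 0, "travel": [9, 0, 0], "rotation": [0, 0, 0]}, {"gripper": 0, "travel": [9, 0, 0], "rotation": [0, 0, 0]}, {"gripper": 0, "travel": [9, 0, 0], "rotation": [0, 0, 0]}, {"gripper": 0, "travel": [9, 0, 0], "rotation": [0, 0, 0]}, {"gripper": 0, "travel": [9, 0, 0], "rotation": [0, 0, 0]}, {"gripper": 0, "travel": [7, 0, 0], "rotation": [0, 0, 0]}, {"gripper": 0, "travel": [3, 0, 0], "rotation": [0, 0, 0]}]}}

```text
t: 35.28
tcp_pos: [0.4903, 0.1539, 0.0981]
tool_rot: [-0.0, 1.0, -0.0, -0.001]
force: [0.2, -0.6, 0.1]
finger_gap: -0.001
```

>>> {"api": "send_rows", "payload": {"motion": [{"gripper": 0, "travel": [0, 0, 6], "rotation": [0, 0, 0]}, {"gripper": 0, "travel": [0, 0, 8], "rotation": [0, 0, 0]}, {"gripper": 0, "travel": [0, 0, 8], "rotation": [0, 0, 0]}, {"gripper": 0, "travel": [0, 0, 8], "rotation": [0, 0, 0]}, {"gripper": 0, "travel": [0, 0, 8], "rotation": [0, 0, 0]}, {"gripper": 0, "travel": [0, 0, 6], "rotation": [0, 0, 0]}, {"gripper": 0, "travel": [0, 0, 2], "rotation": [0, 0, 0]}, {"gripper": 0, "travel": [0, 0, 0], "rotation": [0, 0, 0]}]}}

```text
t: 35.95
tcp_pos: [0.4917, 0.1538, 0.0506]
tool_rot: [-0.0, 1.0, -0.0, -0.001]
force: [-0.1, 0.7, 0.6]
finger_gap: 0.004
```

>>> {"api": "send_rows", "payload": {"motion": [{"gripper": 0, "travel": [0, 0, 2], "rotation": [0, 0, 0]}, {"gripper": 0, "travel": [0, 0, 1.5], "rotation": [0, 0, 0]}, {"gripper": 0, "travel": [0, 0, 0], "rotation": [0, 0, 0]}, {"gripper": 0, "travel": [0, 0, -15], "rotation": [0, 0, 0]}, {"gripper": 0, "travel": [0, 0, -35], "rotation": [0, 0, 0]}, {"gripper": 0, "travel": [0, 0, -35], "rotation": [0, 0, 0]}, {"gripper": 0, "travel": [-5, -10, -30], "rotation": [0, 0, 0]}, {"gripper": 0, "travel": [-10, -25, -20], "rotation": [0, 0, 0]}, {"gripper": 0, "travel": [-12, -35, 0], "rotation": [0, 0, 0]}, {"gripper": 0, "travel": [-12, -35, 0], "rotation": [0, 0, 0]}, {"gripper": 0, "travel": [-9, -35, 0], "rotation": [0, 0, 0]}, {"gripper": 0, "travel": [-4, -23, 0], "rotation": [0, 0, 0]}]}}

```text
t: 36.95
tcp_pos: [0.5459, -0.0123, 0.184]
tool_rot: [0.001, 1.0, -0.001, 0.002]
force: [0.6, 0.6, 0.5]
finger_gap: -0.001
```

>>> {"api": "send_rows", "payload": {"motion": [{"gripper": 0, "travel": [0, 0, 0], "rotation": [0, 0, 0]}, {"gripper": 0, "travel": [0, 0, 15], "rotation": [0, 0, 0]}, {"gripper": 0, "travel": [0, 0, 25], "rotation": [0, 0, 0]}, {"gripper": 0, "travel": [0, 0, 25], "rotation": [0, 0, 0]}, {"gripper": 0, "travel": [0, 0, 15], "rotation": [0, 0, 0]}, {"gripper": 0, "travel": [0, 0, 3], "rotation": [0, 0, 0]}]}}

```text
t: 37.45
tcp_pos: [0.5417, -0.0081, 0.0977]
tool_rot: [-0.0, 1.0, 0.001, -0.003]
force: [-0.1, -0.7, -0.2]
finger_gap: -0.0
```

```bash
sed -i "/^BOX.update/a BOX.update(B=[.500,.0007,-.215],C=[.522,-.163,-.215],A=[.540,.153,.0])" h.py
python3 - <<'E'
from h import *
track('A')
go(bw('B',(-.012,0,.098)))
E
```

```text
A now [np.float64(0.5401), np.float64(0.1525), np.float64(0.0151)] cc 0.927
t 37.5 tcp [ 0.5425 -0.0082  0.0985] shift [54.2 11.5  0.7]
```

>>> {"api": "send_rows", "payload": {"motion": [{"gripper": 0, "travel": [4, 1, 0], "rotation": [0, 0, 0]}, {"gripper": 0, "travel": [6, 1.3, 0], "rotation": [0, 0, 0]}, {"gripper": 0, "travel": [6, 1.3, 0], "rotation": [0, 0, 0]}, {"gripper": 0, "travel": [6, 1.3, 0], "rotation": [0, 0, 0]}, {"gripper": 0, "travel": [6, 1.3, 0], "rotation": [0, 0, 0]}, {"gripper": 0, "travel": [6, 1.3, 0], "rotation": [0, 0, 0]}, {"gripper": 0, "travel": [6, 1.3, 0], "rotation": [0, 0, 0]}, {"gripper": 0, "travel": [6, 1.3, 0], "rotation": [0, 0, 0]}, {"gripper": 0, "travel": [5, 1, 0], "rotation": [0, 0, 0]}, {"gripper": 0, "travel": [3, 0, 0], "rotation": [0, 0, 0]}, {"gripper": 0, "travel": [0, 0, 0], "rotation": [0, 0, 0]}]}}

```text
t: 38.42
tcp_pos: [0.4892, 0.0021, 0.1]
tool_rot: [-0.0, 1.0, 0.0, -0.001]
force: [-0.0, -0.4, -0.1]
finger_gap: 0.0
```

>>> {"api": "send_rows", "payload": {"motion": [{"gripper": 0, "travel": [-10, 0, 0], "rotation": [0, 0, 0]}, {"gripper": 0, "travel": [-20, 0, -10], "rotation": [0, 0, 0]}, {"gripper": 0, "travel": [-10, 0, -30], "rotation": [0, 0, 0]}, {"gripper": 0, "travel": [0, 0, -30], "rotation": [0, 0, 0]}, {"gripper": 0, "travel": [0, -10, -15], "rotation": [0, 0, 0]}, {"gripper": 0, "travel": [0, -20, 0], "rotation": [0, 0, 0]}, {"gripper": 0, "travel": [0, -30, 0], "rotation": [0, 0, 0]}, {"gripper": 0, "travel": [0, -30, 0], "rotation": [0, 0, 0]}, {"gripper": 0, "travel": [0, -20, 0], "rotation": [0, 0, 0]}, {"gripper": 0, "travel": [0, -10, 0], "rotation": [0, 0, 0]}, {"gripper": 0, "travel": [0, 0, 0], "rotation": [0, 0, 0]}]}}

```text
t: 39.33
tcp_pos: [0.5315, -0.1204, 0.1852]
tool_rot: [0.001, 1.0, -0.001, 0.001]
force: [-0.1, 0.3, -0.3]
finger_gap: 0.001
```

Run:
```python
from h import *
asc('scene','B'); track('B')
go(bw('C',(.045,0,.098)))
```

```text
[302 153]
++++++++++++++++++++++++++++++++++++++++
++++++++++++++++++++++++++++++++++++++++
++++++++++++++++++++++++++++++++++++++++
++++++++++++++++++++++++++++++++++++*+++
+++++++++++++++++++++++++++**+*+*+++++++
+++++++++++++++++++++++**+*+++++++++++++
++++++++++++++++++*+++++++++++++++++++++
++++++++++++++**++++++++++++++++++++++++
++++**++*+++++++++++++++++++++++++++++++
*+*++++++++++++=-====+++++++=+++++++++++
+++++++++++++++=------:::....-++++++++++
+++++++++-::......:::..      .-+++++++++
++++++++-. ..  .:--::...:.    :=+++++++=
++++++++-.    ..--::::..::    .-++++++=-
++++++++=.  .....--:...:.      .-++++=--
++++++++=.  ..          ...   ...-------
++++++++=:   ..........:::::::::..:-----
++++++++=:.  :-=-::::..::.::.     .-----
+++++++++-.   .      .::::::.    ..:----
+++++++++=:.        .::::::::.  :--::---
++++++++++-.   ...  .::::::::.      .---
+++++**+++=:         ........       .:--
+++++++++++=.                        .:-
++++++++++++:                        .--
B now [np.float64(0.5032), np.float64(-0.0003), np.float64(-0.1868)] cc 0.822
t 39.43 tcp [ 0.5304 -0.1177  0.185 ] shift [-35.7 -55.   86.9]
```

>>> {"api": "send_rows", "payload": {"motion": [{"gripper": 0, "travel": [-8, -12, 0], "rotation": [0, 0, 0]}, {"gripper": 0, "travel": [-14, -20, 0], "rotation": [0, 0, 0]}, {"gripper": 0, "travel": [-10, -16, 0], "rotation": [0, 0, 0]}, {"gripper": 0, "travel": [-4, -7, 10], "rotation": [0, 0, 0]}, {"gripper": 0, "travel": [0, 0, 20], "rotation": [0, 0, 0]}, {"gripper": 0, "travel": [0, 0, 25], "rotation": [0, 0, 0]}, {"gripper": 0, "travel": [0, 0, 20], "rotation": [0, 0, 0]}, {"gripper": 0, "travel": [0, 0, 12], "rotation": [0, 0, 0]}, {"gripper": 0, "travel": [0, 0, 0], "rotation": [0, 0, 0]}]}}

```text
t: 40.18
tcp_pos: [0.5637, -0.1705, 0.0948]
tool_rot: [-0.001, 1.0, 0.002, -0.003]
force: [0.6, -0.0, -0.1]
finger_gap: 0.001
```

>>> {"api": "send_rows", "payload": {"motion": [{"gripper": 0, "travel": [4, 1, 0], "rotation": [0, 0, 0]}, {"gripper": 0, "travel": [6, 1.3, 0], "rotation": [0, 0, 0]}, {"gripper": 0, "travel": [6, 1.3, 0], "rotation": [0, 0, 0]}, {"gripper": 0, "travel": [6, 1.3, 0], "rotation": [0, 0, 0]}, {"gripper": 0, "travel": [6, 1.3, 0], "rotation": [0, 0, 0]}, {"gripper": 0, "travel": [6, 1.3, 0], "rotation": [0, 0, 0]}, {"gripper": 0, "travel": [6, 1.3, 0], "rotation": [0, 0, 0]}, {"gripper": 0, "travel": [6, 1.3, 0], "rotation": [0, 0, 0]}, {"gripper": 0, "travel": [5, 1, 0], "rotation": [0, 0, 0]}, {"gripper": 0, "travel": [3, 0, 0], "rotation": [0, 0, 0]}, {"gripper": 0, "travel": [0, 0, 0], "rotation": [0, 0, 0]}]}}

```text
t: 41.1
tcp_pos: [0.5113, -0.1617, 0.0981]
tool_rot: [0.0, 1.0, 0.0, -0.0]
force: [-0.9, -0.4, -1.6]
finger_gap: 0.002
```

>>> {"api": "send_rows", "payload": {"motion": [{"gripper": 0, "travel": [-4, 0, -10], "rotation": [0, 0, 0]}, {"gripper": 0, "travel": [0, 0, -30], "rotation": [0, 0, 0]}, {"gripper": 0, "travel": [0, 0, -35], "rotation": [0, 0, 0]}, {"gripper": 30, "travel": [20, 20, -15], "rotation": [0, 0, 0]}, {"gripper": 30, "travel": [30, 30, 0], "rotation": [0, 0, 0]}, {"gripper": 30, "travel": [20, 20, 0], "rotation": [0, 0, 0]}, {"gripper": 30, "travel": [10, 5, 0], "rotation": [0, 0, 0]}, {"gripper": 30, "travel": [0, 0, 0], "rotation": [0, 0, 0]}]}}

```text
t: 41.77
tcp_pos: [0.4341, -0.0856, 0.1881]
tool_rot: [-0.001, 1.0, 0.001, -0.001]
force: [-0.3, 0.2, -0.9]
finger_gap: 0.349
```

Run:
```python
from h import *
crop('scene','pics/c10.png',220,110,390,215,4.7)
for k in 'ABC': track(k)
print(manip.sense()['tcp_pos'])
```

```text
A now [np.float64(0.54), np.float64(0.1521), np.float64(0.033)] cc 0.968
B now [np.float64(0.5027), np.float64(0.0012), np.float64(-0.2193)] cc 0.853
C now [np.float64(0.5182), np.float64(-0.1619), np.float64(-0.1938)] cc 0.99
[ 0.43891274 -0.0890388   0.18831386]
```

View pics/c10.png

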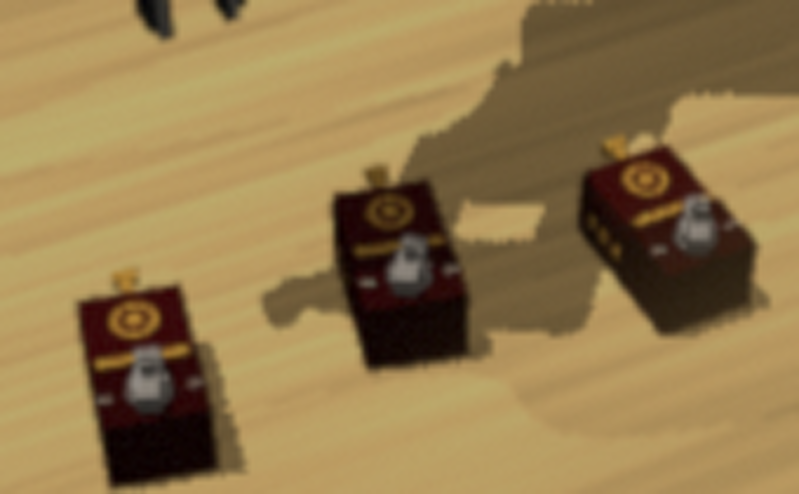

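>>> {"api": "send_rows", "payload": {"motion": [{"gripper": 40, "travel": [-6, -4, 0], "rotation": [0, 0, 0]}, {"gripper": 40, "travel": [-14, -10, 0], "rotation": [0, 0, 0]}, {"gripper": 40, "travel": [-20, -15, 0], "rotation": [0, 0, 0]}, {"gripper": 40, "travel": [-22, -16, 0], "rotation": [0, 0, 0]}, {"gripper": 40, "travel": [-21, -16, 0], "rotation": [0, 0, 0]}, {"gripper": 40, "travel": [-14, -10, 10], "rotation": [0, 0, 0]}, {"gripper": 40, "travel": [-8, -5, 20], "rotation": [0, 0, 0]}, {"gripper": 40, "travel": [-3, -2, 20], "rotation": [0, 0, 0]}, {"gripper": 40, "travel": [0, 0, 20], "rotation": [0, 0, 0]}, {"gripper": 40, "travel": [0, 0, 15], "rotation": [0, 0, 6]}, {"gripper": 40, "travel": [0, 0, 5], "rotation": [0, 0, 6]}, {"gripper": 40, "travel": [0, 0, 0], "rotation": [0, 0, 6]}]}}

```text
t: 42.97
tcp_pos: [0.5449, -0.1663, 0.0954]
tool_rot: [0.159, 0.987, 0.0, -0.001]
force: [0.0, 0.3, -0.4]
finger_gap: 0.463
```

>>> {"api": "send_rows", "payload": {"motion": [{"gripper": 40, "travel": [0, 0, 0], "rotation": [0, 0, 6]}, {"gripper": 40, "travel": [0, 0, 0], "rotation": [0, 0, 6]}, {"gripper": 40, "travel": [0, 0, 0], "rotation": [0, 0, 0]}, {"gripper": 40, "travel": [0, 0, 0], "rotation": [0, 0, 0]}]}}

```text
t: 43.3
tcp_pos: [0.5457, -0.1665, 0.0976]
tool_rot: [0.258, 0.966, -0.0, 0.0]
force: [-0.5, -0.2, 0.2]
finger_gap: 0.469
```

Run:
```python
from h import *
crop('top','pics/c11.png',290,210,420,300,6)
go([.55,-.1685,.055],np.pi-.524)
f=lambda n,P,o,s:((w2p(n,P)[0]-o)*s).round(1)
print('tip',f('top',manip.sense()['tcp_pos'],[290,210],6))
```

```text
t 43.35 tcp [ 0.5455 -0.1663  0.0977] shift [-5.   0.3 42.7] rot [-0.   0.   0.2]
tip [570.2 234.3]
```

View pics/c11.png

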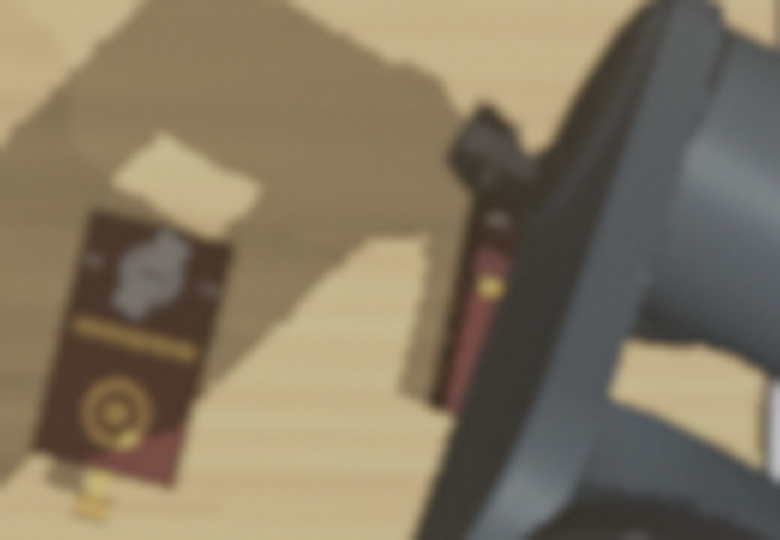

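>>> {"api": "send_rows", "payload": {"motion": [{"gripper": 40, "travel": [-1.9, -0.3, 8], "rotation": [0, 0, 0]}, {"gripper": 40, "travel": [0, 0, 14], "rotation": [0, 0, 0]}, {"gripper": 40, "travel": [0, 0, 12], "rotation": [0, 0, 0]}, {"gripper": 30, "travel": [0, 0, 7], "rotation": [0, 0, 0]}, {"gripper": 20, "travel": [0, 0, 2], "rotation": [0, 0, 0]}, {"gripper": 8, "travel": [0, 0, 0], "rotation": [0, 0, 0]}, {"gripper": 8, "travel": [0, 0, 0], "rotation": [0, 0, 0]}, {"gripper": 8, "travel": [0, 0, 0], "rotation": [0, 0, 0]}, {"gripper": 8, "travel": [0, 0, 0], "rotation": [0, 0, 0]}], "newtons": 30}}

```text
t: 44.1
tcp_pos: [0.5461, -0.1666, 0.055]
tool_rot: [0.259, 0.966, 0.0, -0.0]
force: [0.9, 0.2, -6.8]
finger_gap: 0.153
```

Run:
```python
from h import *
s=manip.sense();print(s['finger_gap']*85.4,s['force'],s['ft_torque'],s['tcp_pos'])
o=np.array([290,210])
a,b=[p2w('top',np.array(q)/6+o,.05) for q in ((92,262),(210,291))];print('B marks mid',(a+b)/2,'yaw',np.arctan2(b[0]-a[0],a[1]-b[1]))
a,b=[p2w('top',np.array(q)/6+o,.066) for q in ((130,313),(178,237))];print('B nut heading',np.arctan2(b[1]-a[1],b[0]-a[0]),(a+b)/2)
track('C')
```

```text
13.054715808620788 [ 0.90468937  0.2082822  -6.75952995] [ 0.00206173 -0.12271124 -0.04781482] [ 0.54614799 -0.16659722  0.05498791]
B marks mid [ 0.52672555 -0.00782835  0.05      ] yaw -0.22210940792222467
B nut heading -0.5489764693600546 [ 0.52746064 -0.00887801  0.066     ]
C ECC failed
```

>>> {"api": "send_rows", "payload": {"motion": [{"gripper": 8, "travel": [0, 0, 1], "rotation": [0, 0, 0]}, {"gripper": 8, "travel": [0, 0, 0.5], "rotation": [0, 0, 3]}, {"gripper": 8, "travel": [0, 0, 0], "rotation": [0, 0, 6]}, {"gripper": 8, "travel": [0, 0, 0], "rotation": [0, 0, 6]}, {"gripper": 8, "travel": [0, 0, 0], "rotation": [0, 0, 6]}, {"gripper": 8, "travel": [0, 0, 0], "rotation": [0, 0, 6]}, {"gripper": 8, "travel": [0, 0, 0], "rotation": [0, 0, 6]}, {"gripper": 8, "travel": [0, 0, 0], "rotation": [0, 0, 6]}, {"gripper": 8, "travel": [0, 0, 0], "rotation": [0, 0, 6]}, {"gripper": 8, "travel": [0, 0, 0], "rotation": [0, 0, 6]}, {"gripper": 8, "travel": [0, 0, 0], "rotation": [0, 0, 6]}, {"gripper": 8, "travel": [0, 0, 0], "rotation": [0, 0, 3]}]}}

```text
t: 45.15
tcp_pos: [0.5468, -0.1671, 0.0541]
tool_rot: [0.708, 0.706, 0.0, 0.001]
force: [-0.4, -1.1, -3.9]
finger_gap: 0.151
```

Run:
```python
from h import *
s=manip.sense();print(s['finger_gap']*85.4,s['force'],s['ft_torque'],s['tcp_pos'])
asc('scene','C',np.array([250,185]),30,30)
```

```text
12.88254306361337 [-0.39928792 -1.12724004 -3.85872486] [-0.05878531 -0.09452585  0.05028119] [ 0.54677326 -0.16712053  0.05406057]
[250 185]
********+=.                              :=+*+++++++++++++++
*+++++++++-.                            .-++++++++++++++++++
+++++++++++-.                         .:=+++++++++++++++++++
+++++++++++++-.                      :=++**++++++++++++++++*
++++++++*****++=-:.                 .-+++++++++++++++*+*++++
***************+++-.                 .-++++++++*+*++++++++++
********+**+++++++=:                 .-++***++++++++++++++++
******++++++++***++-.           ...  .=++++++++++++++++++++*
+++++++******++++++=:          ..... :=++++++++++++++*****++
+*******++++++++++==-.          ..:.. :=+++++++****++++++++*
***++++++++*+*++-..             .::::..-++***+++++++++*****+
++++++*+*+++++++-...            .:::::.:=++++++*****++++++++
++++++++++++++++=. . .          ..::-::..:=+**+++++++++++***
++++++++++++++++=:. . ....    .:...:--::..:=++++++++*****+++
+++++++++++++++++-...   ..      ........  :-=++**+++++++++++
+++++++++++****++=........               .:
[... 171 characters left out ...]
     .......:---=++++***++---
+***++++++++++***+=:....:--::..      .     .:---=+*+*++=----
+++++++*+******++++-:--:.....:.            .:---===++++-----
++*******++++++++++=.        ...            .---------------
***++++++++++++***++:.                      .:--------------
+++++++++******+*+++-.                      .:--------------
++++*****+++++++++++=:                       :--------------
****+++++++++++++++++-.                      :--------------
+++++++++++++++++++++=.                      .:-------------
+++++++++++++++++++++=:                      .:-------------
+++++++++++++++++++++=-.            ...:::::----------------
++++++++++++++++++++++=:..::::::-=====+++++==---------------
```

>>> {"api": "send_rows", "payload": {"motion": [{"gripper": 8, "travel": [0, 0, 0], "rotation": [0, 0, 3]}, {"gripper": 8, "travel": [0, 0, 0], "rotation": [0, 0, 3]}, {"gripper": 8, "travel": [0, 0, 0], "rotation": [0, 0, 2]}, {"gripper": 8, "travel": [0, 0, 0], "rotation": [0, 0, 0]}]}}

```text
t: 45.53
tcp_pos: [0.5469, -0.167, 0.054]
tool_rot: [0.754, 0.656, 0.0, 0.001]
force: [0.5, -0.6, -4.0]
finger_gap: 0.153
```

```bash
python3 -c "
from h import *
s=manip.sense();print(s['force'],s['ft_torque'],s['tool_rot'])"
```

```text
[ 0.49546935 -0.60901084 -3.99922117] [ 0.0570914  -0.19543597 -0.07527083] [7.54473034e-01 6.56330484e-01 3.26655104e-04 7.94167824e-04]
```

>>> {"api": "send_rows", "payload": {"motion": [{"gripper": 8, "travel": [0, 0, 0], "rotation": [0, 0, 2]}, {"gripper": 8, "travel": [0, 0, 0], "rotation": [0, 0, 2]}, {"gripper": 8, "travel": [0, 0, 0], "rotation": [0, 0, 0]}]}}

```text
t: 45.78
tcp_pos: [0.5469, -0.167, 0.054]
tool_rot: [0.777, 0.63, 0.0, 0.001]
force: [1.1, -0.1, -4.3]
finger_gap: 0.155
```

```bash
python3 -c "
from h import *
s=manip.sense();print(s['force'],s['ft_torque'],s['tool_rot'])"
```

```text
[ 1.0505884  -0.09419456 -4.26244186] [-0.06143569 -0.21681386  0.00522183] [7.76771627e-01 6.29781784e-01 3.76046315e-04 7.76108265e-04]
```

>>> {"api": "send_rows", "payload": {"motion": [{"gripper": 25, "travel": [0, 0, 0], "rotation": [0, 0, 0]}, {"gripper": 40, "travel": [0, 0, 0], "rotation": [0, 0, 0]}, {"gripper": 40, "travel": [0, 0, -10], "rotation": [0, 0, 0]}, {"gripper": 40, "travel": [0, 0, -25], "rotation": [0, 0, 0]}, {"gripper": 40, "travel": [0, 0, -25], "rotation": [0, 0, -7]}, {"gripper": 40, "travel": [0, 0, -10], "rotation": [0, 0, -7]}, {"gripper": 40, "travel": [0, 0, 0], "rotation": [0, 0, -7]}, {"gripper": 40, "travel": [0, 0, 0], "rotation": [0, 0, -7]}, {"gripper": 40, "travel": [0, 0, 0], "rotation": [0, 0, -7]}, {"gripper": 40, "travel": [0, 0, 0], "rotation": [0, 0, -7]}, {"gripper": 40, "travel": [0, 0, 0], "rotation": [0, 0, -7]}, {"gripper": 40, "travel": [0, 0, 0], "rotation": [0, 0, -7]}]}}

```text
t: 46.78
tcp_pos: [0.5464, -0.1667, 0.1248]
tool_rot: [0.387, 0.922, -0.0, 0.001]
force: [0.0, 1.3, 0.2]
finger_gap: 0.471
```

>>> {"api": "send_rows", "payload": {"motion": [{"gripper": 40, "travel": [0, 0, 0], "rotation": [0, 0, -7]}, {"gripper": 40, "travel": [0, 0, 0], "rotation": [0, 0, -7]}, {"gripper": 40, "travel": [0, 0, 0], "rotation": [0, 0, 0]}]}}

```text
t: 47.03
tcp_pos: [0.5464, -0.1667, 0.1247]
tool_rot: [0.274, 0.962, -0.0, 0.001]
force: [-0.1, -0.1, -0.2]
finger_gap: 0.467
```

Run:
```python
from h import *
go([.529,-.0065,.1],np.pi-.55)
```

```text
t 47.03 tcp [ 0.5464 -0.1667  0.1247] shift [ 99.3 127.   24.6] rot [ 0.   0.1 -0.3]
```

>>> {"api": "send_rows", "payload": {"motion": [{"gripper": 40, "travel": [4, 5, 0], "rotation": [0, 0, 0]}, {"gripper": 40, "travel": [10, 13, 0], "rotation": [0, 0, 0]}, {"gripper": 40, "travel": [16, 20, 0], "rotation": [0, 0, 0]}, {"gripper": 40, "travel": [18, 24, 0], "rotation": [0, 0, 0]}, {"gripper": 40, "travel": [18, 23, 0], "rotation": [0, 0, 0]}, {"gripper": 40, "travel": [15, 19, 0], "rotation": [0, 0, 0]}, {"gripper": 40, "travel": [10, 13, 5], "rotation": [0, 0, 0]}, {"gripper": 40, "travel": [6, 7, 10], "rotation": [0, 0, 0]}, {"gripper": 40, "travel": [2.3, 3, 8], "rotation": [0, 0, 0]}, {"gripper": 40, "travel": [0, 0, 2], "rotation": [0, 0, 0]}, {"gripper": 40, "travel": [0, 0, 0], "rotation": [0, 0, 0]}, {"gripper": 40, "travel": [0, 0, 0], "rotation": [0, 0, 0]}]}}

```text
t: 48.03
tcp_pos: [0.5294, -0.0067, 0.0986]
tool_rot: [0.276, 0.961, -0.0, 0.0]
force: [0.1, 0.6, -0.1]
finger_gap: 0.466
```

Run:
```python
from h import *
go([.529,-.0065,.055],np.pi-.55)
track('C')
a=manip.snapshot('top')[225:275,360:410]; b=manip.snapshot('scene')[155:210,225:280]
cv2.imwrite('pics/c12.png',cv2.hconcat([cv2.resize(a,(400,400),interpolation=2),cv2.resize(b,(400,400),interpolation=2)])[...,::-1])
```

```text
t 48.03 tcp [ 0.5294 -0.0067  0.0986] shift [ 0.5 -0.1 43.6] rot [-0.   0.  -0.5]
C now [np.float64(0.5202), np.float64(-0.1628), np.float64(-0.21)] cc 0.912
```

View pics/c12.png

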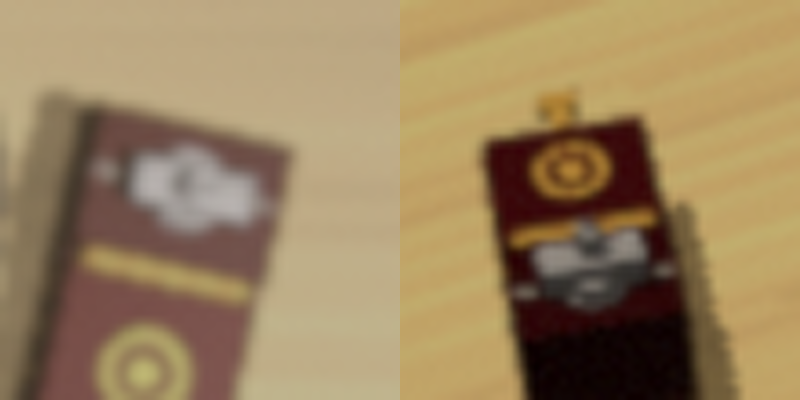

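Run:
```python
from h import *
t0=cv2.imread('pics/top0.png',0); s0=cv2.imread('pics/scene0.png',0)
t1=cv2.cvtColor(manip.snapshot('top'),cv2.COLOR_RGB2GRAY); s1=cv2.cvtColor(manip.snapshot('scene'),cv2.COLOR_RGB2GRAY)
def pr(im,n,p,h=5):
    c=w2p(n,p)[0]; i=c.round().astype(int); print(n,c.round(1)); print(im[i[1]-h:i[1]+h+1,i[0]-h:i[0]+h+1])
p0=bwz=np.array([.5537,-.1692,.076]); p1=np.array([.5475,-.168,.076])
pr(t0,'top',p0);pr(t1,'top',p1);pr(s0,'scene',p0);pr(s1,'scene',p1)
```

```text
top [384.6 245.6]
[[ 80  80  84 114 145 159 164 164 156 132 103]
 [ 91  92  97 125 151 162 165 165 156 129  96]
 [101 100 101 123 148 162 167 164 147 116  90]
 [102 100  97 114 141 160 166 161 137 104  85]
 [100  98  96 112 136 151 159 155 129  98  84]
 [101 106 107 118 135 145 150 144 123  98  85]
 [106 125 130 133 145 154 155 144 122  97  87]
 [117 145 154 153 157 162 159 147 122  96  89]
 [131 156 165 166 167 165 155 137 111  91  88]
 [144 164 169 170 169 160 140 116  95  85  85]
 [148 164 170 170 165 144 118  96  86  85  84]]
top [384.1 248.3]
[[ 92  94 106 122 130 127 115 100  91  87  89]
 [125 124 130 143 152 151 141 125 104  90  86]
 [160 158 153 150 150 154 155 146 123 102  92]
 [174 170 160 142 140 154 163 159 143 128 120]
 [176 170 151 131 136 156 165 164 161 158 155]
 [177 171 151 133 139 153 161 163 166 170 170]
 [167 168 159 147 149 161 169 170 174 176 175]
 [141 153 158 157 156 164 171 175 177 179 178]
 [113 138 154 156 155 156 160 164 167 170 173]
 [104 126 142 150 155 155 150 141 135 138 144]
 [ 94 109 120 129 136 136 128 113 103 102 108]]
scene [250.6 187.4]
[[101  9
[... 347 characters left out ...]
 79  79  68  30  15]
 [ 30  41  86 104  69  58  59  67  61  33  14]
 [ 21  55 103 119  83  70  69  68  60  48  26]
 [ 32  77 119 129 112 105 102  89  68  62  36]]
scene [250.2 185.5]
[[ 98 111 106 103 110  99  74  46  28  20  22]
 [ 42  53  60  59  55  45  33  28  25  22  22]
 [ 24  27  27  29  27  24  26  28  28  33  39]
 [ 26  30  29  35  39  43  46  55  64  80  89]
 [ 52  58  66  78  85  77  74  87 103 116 121]
 [101 103 106 114 114 104  97  98 111 107 105]
 [120 119 113 101  94 103 101  84  91 109 124]
 [102 102 103  96  80  73  67  68  94 121 132]
 [133 132 132 124  99  69  60  68  90 117 131]
 [136 136 136 135 121  98  89  90 102 116 115]
 [131 131 129 124 118 110 104  97  87  75  65]]
```

>>> {"api": "send_rows", "payload": {"motion": [{"gripper": 40, "travel": [0, 0, 8], "rotation": [0, 0, 0]}, {"gripper": 40, "travel": [0, 0, 14], "rotation": [0, 0, 0]}, {"gripper": 40, "travel": [0, 0, 13], "rotation": [0, 0, 0]}, {"gripper": 30, "travel": [0, 0, 7], "rotation": [0, 0, 0]}, {"gripper": 20, "travel": [0, 0, 3], "rotation": [0, 0, 0]}, {"gripper": 8, "travel": [0, 0, 0], "rotation": [0, 0, 0]}, {"gripper": 8, "travel": [0, 0, 0], "rotation": [0, 0, 0]}, {"gripper": 8, "travel": [0, 0, 0], "rotation": [0, 0, 0]}, {"gripper": 8, "travel": [0, 0, 1], "rotation": [0, 0, 0]}, {"gripper": 8, "travel": [0, 0, 0], "rotation": [0, 0, 0]}], "newtons": 30}}

```text
t: 49.12
tcp_pos: [0.5296, -0.0064, 0.0528]
tool_rot: [0.275, 0.961, 0.0, 0.0]
force: [-0.4, 0.9, -4.7]
finger_gap: 0.155
```

>>> {"api": "send_rows", "payload": {"motion": [{"gripper": 8, "travel": [0, 0, 0], "rotation": [0, 0, 3]}, {"gripper": 8, "travel": [0, 0, 0], "rotation": [0, 0, 6]}, {"gripper": 8, "travel": [0, 0, 0], "rotation": [0, 0, 6]}, {"gripper": 8, "travel": [0, 0, 0], "rotation": [0, 0, 6]}, {"gripper": 8, "travel": [0, 0, 0], "rotation": [0, 0, 6]}, {"gripper": 8, "travel": [0, 0, 0], "rotation": [0, 0, 6]}, {"gripper": 8, "travel": [0, 0, 0], "rotation": [0, 0, 6]}, {"gripper": 8, "travel": [0, 0, 0], "rotation": [0, 0, 6]}, {"gripper": 8, "travel": [0, 0, 0], "rotation": [0, 0, 6]}, {"gripper": 8, "travel": [0, 0, 0], "rotation": [0, 0, 6]}, {"gripper": 8, "travel": [0, 0, 0], "rotation": [0, 0, 6]}, {"gripper": 8, "travel": [0, 0, 0], "rotation": [0, 0, 3]}]}}

```text
t: 50.12
tcp_pos: [0.5288, -0.0063, 0.0527]
tool_rot: [0.756, 0.655, -0.0, -0.0]
force: [-0.6, 0.8, -4.3]
finger_gap: 0.153
```

Run:
```python
from h import *
s=manip.sense();r=s['tool_rot'];h=2*np.arctan2(r[1],r[0]);print(s['finger_gap']*85.4,s['force'],s['ft_torque'],s['tcp_pos'],'heading',h,'nut~',np.pi-.22-h)
```

```text
13.04367963963978 [-0.63500823  0.75404701 -4.25684935] [-0.00588724  0.07123693  0.07489182] [ 0.52882609 -0.00630118  0.05271651] heading 1.42741240077438 nut~ 1.494180252815413
```

>>> {"api": "send_rows", "payload": {"motion": [{"gripper": 8, "travel": [0, 0, 0], "rotation": [0, 0, 3]}, {"gripper": 8, "travel": [0, 0, 0], "rotation": [0, 0, 2]}, {"gripper": 8, "travel": [0, 0, 0], "rotation": [0, 0, 0]}, {"gripper": 25, "travel": [0, 0, 0], "rotation": [0, 0, 0]}, {"gripper": 40, "travel": [0, 0, 0], "rotation": [0, 0, 0]}, {"gripper": 40, "travel": [0, 0, -10], "rotation": [0, 0, 0]}, {"gripper": 50, "travel": [0, 0, -25], "rotation": [0, 0, 0]}, {"gripper": 70, "travel": [0, 0, -25], "rotation": [0, 0, -7]}, {"gripper": 80, "travel": [0, 0, -20], "rotation": [0, 0, -7]}, {"gripper": 80, "travel": [0, 0, -10], "rotation": [0, 0, -7]}, {"gripper": 80, "travel": [0, 0, 0], "rotation": [0, 0, -7]}, {"gripper": 80, "travel": [0, 0, 0], "rotation": [0, 0, -7]}]}}

```text
t: 51.12
tcp_pos: [0.5304, -0.0066, 0.1451]
tool_rot: [0.556, 0.831, 0.001, 0.002]
force: [0.2, -0.5, 1.2]
finger_gap: 0.934
```

>>> {"api": "send_rows", "payload": {"motion": [{"gripper": 80, "travel": [0, 0, 0], "rotation": [0, 0, -7]}, {"gripper": 80, "travel": [0, 0, 0], "rotation": [0, 0, -7]}, {"gripper": 80, "travel": [0, 0, 0], "rotation": [0, 0, -7]}, {"gripper": 80, "travel": [0, 0, 0], "rotation": [0, 0, -7]}, {"gripper": 80, "travel": [0, 0, 0], "rotation": [0, 0, -7]}, {"gripper": 80, "travel": [0, 0, 0], "rotation": [0, 0, -7]}, {"gripper": 80, "travel": [0, 0, 0], "rotation": [0, 0, -7]}, {"gripper": 80, "travel": [0, 0, 0], "rotation": [0, 0, -7]}, {"gripper": 80, "travel": [0, 0, 0], "rotation": [0, 0, -5]}, {"gripper": 80, "travel": [0, 0, 0], "rotation": [0, 0, 0]}]}}

```text
t: 51.95
tcp_pos: [0.5297, -0.0064, 0.1438]
tool_rot: [0.06, 0.998, -0.0, 0.001]
force: [-1.1, -0.2, 0.6]
finger_gap: 0.937
```

Run:
```python
from h import *
track('A')
go(bw('A',(.014,0,.17)),np.pi+.015)
```

```text
A now [np.float64(0.5404), np.float64(0.1528), np.float64(0.0265)] cc 0.922
t 52.0 tcp [ 0.5297 -0.0065  0.1437] shift [ -4.6 161.2 -26.3] rot [-0.   0.1 -7.9]
```

>>> {"api": "send_rows", "payload": {"motion": [{"gripper": 80, "travel": [0, 6, -6], "rotation": [0, 0, 0]}, {"gripper": 80, "travel": [0, 14, -8], "rotation": [0, 0, 0]}, {"gripper": 80, "travel": [-1, 20, -8], "rotation": [0, 0, 0]}, {"gripper": 80, "travel": [-1, 25, -4], "rotation": [0, 0, 0]}, {"gripper": 80, "travel": [-1, 28, 0], "rotation": [0, 0, 0]}, {"gripper": 80, "travel": [-1, 26, 0], "rotation": [0, 0, 0]}, {"gripper": 80, "travel": [-1, 20, 0], "rotation": [0, 0, 0]}, {"gripper": 80, "travel": [0, 14, 0], "rotation": [0, 0, 0]}, {"gripper": 80, "travel": [0, 8, 0], "rotation": [0, 0, 0]}, {"gripper": 80, "travel": [0, 0, 0], "rotation": [0, 0, -4]}, {"gripper": 80, "travel": [0, 0, 0], "rotation": [0, 0, -3.9]}, {"gripper": 80, "travel": [0, 0, 0], "rotation": [0, 0, 0]}]}}

```text
t: 53.0
tcp_pos: [0.5537, 0.1527, 0.1688]
tool_rot: [-0.008, 1.0, -0.0, -0.0]
force: [0.3, -0.1, 1.2]
finger_gap: 0.937
```

Run:
```python
from h import *
go(bw('A',(.014,0,.012)),np.pi+.015)
av=lambda n:np.mean([manip.snapshot(n).astype(float) for _ in range(5)],0).astype(np.uint8)
s=av('scene'); t=av('top')
def pt(im,p,n,w=9):
    c=w2p(n,p)[0]; return cv2.resize(cv2.getRectSubPix(im,(4*w,4*w),tuple(map(float,c))) if 0 else cv2.getRectSubPix(im,(2*w,2*w),tuple(map(float,c))),(260,260),interpolation=cv2.INTER_CUBIC)
s0=cv2.imread('pics/scene0.png')[...,::-1].copy(); t0=cv2.imread('pics/top0.png')[...,::-1].copy()
B0=[.5408,-.0096,.07];C0=[.5537,-.1692,.07];B1=[.5300,-.0065,.07];C1=[.5475,-.168,.07]
rows=[]
out=cv2.vconcat([cv2.hconcat([pt(s0,C0,'scene'),pt(s,C1,'scene'),pt(s,B1,'scene')]),cv2.hconcat([pt(t0,C0,'top'),pt(t,C1,'top'),pt(t,B1,'top')])])
cv2.imwrite('pics/c13.png',out[...,::-1])
track('B');track('C')
```

```text
t 53.0 tcp [0.5537 0.1527 0.1688] shift [ -0.4   0.4 156.8] rot [-0.  -0.   0.1]
B now [np.float64(0.5046), np.float64(-0.0005), np.float64(-0.2157)] cc 0.86
C now [np.float64(0.5202), np.float64(-0.1628), np.float64(-0.2089)] cc 0.912
```

View pics/c13.png

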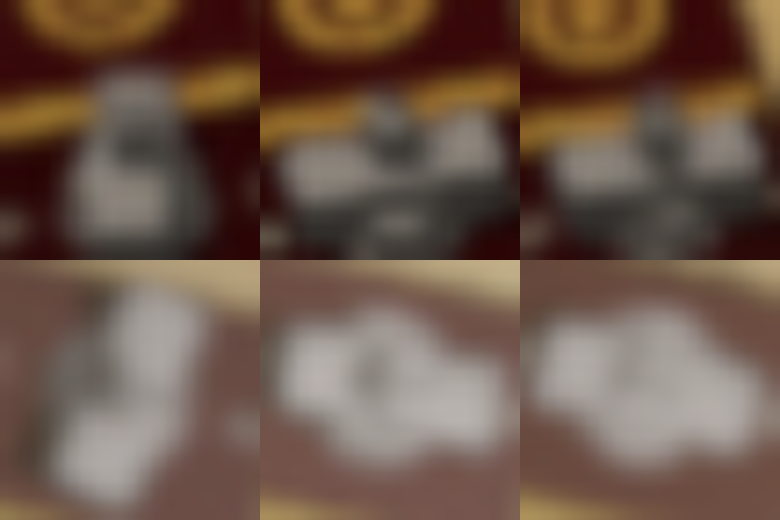

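>>> {"api": "send_rows", "payload": {"motion": [{"gripper": 82, "travel": [0, 0, 10], "rotation": [0, 0, 0]}, {"gripper": 82, "travel": [0, 0, 20], "rotation": [0, 0, 0]}, {"gripper": 82, "travel": [0, 0, 25], "rotation": [0, 0, 0]}, {"gripper": 82, "travel": [0, 0, 25], "rotation": [0, 0, 0]}, {"gripper": 82, "travel": [0, 0, 25], "rotation": [0, 0, 0]}, {"gripper": 82, "travel": [0, 0, 20], "rotation": [0, 0, 0]}, {"gripper": 82, "travel": [0, 0, 15], "rotation": [0, 0, 0]}, {"gripper": 82, "travel": [0, 0, 10], "rotation": [0, 0, 0]}, {"gripper": 82, "travel": [0, 0, 5], "rotation": [0, 0, 0]}, {"gripper": 82, "travel": [0, 0, 0], "rotation": [0, 0, 0]}]}}

```text
t: 54.43
tcp_pos: [0.5531, 0.1527, 0.0124]
tool_rot: [-0.008, 1.0, -0.0, -0.001]
force: [0.0, 0.3, 0.6]
finger_gap: 0.958
```

>>> {"api": "send_rows", "payload": {"motion": [{"gripper": 65, "travel": [0, 0, 0], "rotation": [0, 0, 0]}, {"gripper": 45, "travel": [0, 0, 0], "rotation": [0, 0, 0]}, {"gripper": 45, "travel": [0, 0, 0], "rotation": [0, 0, 0]}, {"gripper": 45, "travel": [0, 0, 0], "rotation": [0, 0, 0]}, {"gripper": 45, "travel": [0, 0, 0], "rotation": [0, 0, 0]}], "newtons": 70}}

```text
t: 54.85
tcp_pos: [0.5549, 0.1534, 0.0151]
tool_rot: [-0.008, 1.0, 0.0, 0.002]
force: [-0.5, 2.4, 6.3]
finger_gap: 0.69
```

>>> {"api": "send_rows", "payload": {"motion": [{"gripper": 45, "travel": [0, 0, -5], "rotation": [0, 0, 0]}, {"gripper": 45, "travel": [0, 0, -10], "rotation": [0, 0, 0]}, {"gripper": 45, "travel": [0, 0, -15], "rotation": [0, 0, 0]}, {"gripper": 45, "travel": [0, 0, -20], "rotation": [0, 0, 0]}, {"gripper": 45, "travel": [0, 0, -20], "rotation": [0, 0, 0]}, {"gripper": 45, "travel": [0, 0, -20], "rotation": [0, 0, 0]}, {"gripper": 45, "travel": [0, 0, -15], "rotation": [0, 0, 0]}, {"gripper": 45, "travel": [0, 0, -10], "rotation": [0, 0, 0]}, {"gripper": 45, "travel": [0, 0, -5], "rotation": [0, 0, 0]}, {"gripper": 45, "travel": [0, 0, 0], "rotation": [0, 0, 0]}]}}

```text
t: 55.68
tcp_pos: [0.5539, 0.1527, 0.1345]
tool_rot: [-0.008, 1.0, -0.0, 0.001]
force: [1.0, -0.1, -5.3]
finger_gap: 0.691
```

Run:
```python
from h import *
s=manip.sense();print(s['finger_gap']*85.4,s['force'],s['ft_torque'])
go([.546,-.325,.13],np.pi-.04)
```

```text
59.036242443565044 [ 1.03076757 -0.07800239 -5.33852683] [ 0.00415972 -0.05630472 -0.0063397 ]
t 55.68 tcp [0.5539 0.1527 0.1345] shift [  15.6 -477.5    4.5] rot [-0.   0.1  3.2]
```

>>> {"api": "send_rows", "payload": {"motion": [{"gripper": 45, "travel": [0, -6, 0], "rotation": [0, 0, 0]}, {"gripper": 45, "travel": [1, -16, 0], "rotation": [0, 0, 0]}, {"gripper": 45, "travel": [1, -26, 0], "rotation": [0, 0, 0]}, {"gripper": 45, "travel": [1, -34, 0], "rotation": [0, 0, 0]}, {"gripper": 45, "travel": [1, -38, 0], "rotation": [0, 0, 0]}, {"gripper": 45, "travel": [1, -38, 0], "rotation": [0, 0, 0]}, {"gripper": 45, "travel": [1, -38, 0], "rotation": [0, 0, 0]}, {"gripper": 45, "travel": [1, -38, 0], "rotation": [0, 0, 0]}, {"gripper": 45, "travel": [1, -38, 0], "rotation": [0, 0, 0]}, {"gripper": 45, "travel": [1, -38, 0], "rotation": [0, 0, 0]}, {"gripper": 45, "travel": [1, -38, 0], "rotation": [0, 0, 0]}, {"gripper": 45, "travel": [1, -38, 0], "rotation": [0, 0, 0]}], "newtons": 100}}

```text
t: 56.68
tcp_pos: [0.5473, -0.235, 0.1319]
tool_rot: [-0.008, 1.0, 0.001, -0.002]
force: [0.7, -0.2, -6.1]
finger_gap: 0.684
```

>>> {"api": "send_rows", "payload": {"motion": [{"gripper": 45, "travel": [1, -34, 0], "rotation": [0, 0, 0]}, {"gripper": 45, "travel": [1, -26, 0], "rotation": [0, 0, 0]}, {"gripper": 45, "travel": [1, -18, 0], "rotation": [0, 0, 0]}, {"gripper": 45, "travel": [1, -9, 0], "rotation": [0, 0, 0]}, {"gripper": 45, "travel": [0, -4, 0], "rotation": [0, 0, 2]}, {"gripper": 45, "travel": [0, 0, 0], "rotation": [0, 0, 1.2]}, {"gripper": 45, "travel": [0, 0, 0], "rotation": [0, 0, 0]}]}}

```text
t: 57.27
tcp_pos: [0.5458, -0.3228, 0.1327]
tool_rot: [0.02, 1.0, 0.001, -0.001]
force: [-0.1, 0.0, -6.4]
finger_gap: 0.686
```

Run:
```python
from h import *
s=manip.sense();print(s['finger_gap']*85.4,s['force'],s['ft_torque'])
go([.544,-.325,.021],np.pi-.04)
```

```text
58.62208625447326 [-1.16736986e-01  6.35992492e-03 -6.38820975e+00] [-0.00622415 -0.07450689 -0.03531006]
t 57.27 tcp [ 0.5458 -0.3228  0.1327] shift [  1.5  -2.6 111.7] rot [ 0.1 -0.1  0. ]
```

>>> {"api": "send_rows", "payload": {"motion": [{"gripper": 45, "travel": [0, -2, 8], "rotation": [0, 0, 0]}, {"gripper": 45, "travel": [0, 0, 16], "rotation": [0, 0, 0]}, {"gripper": 45, "travel": [0, 0, 20], "rotation": [0, 0, 0]}, {"gripper": 45, "travel": [0, 0, 20], "rotation": [0, 0, 0]}, {"gripper": 45, "travel": [0, 0, 18], "rotation": [0, 0, 0]}, {"gripper": 45, "travel": [0, 0, 12], "rotation": [0, 0, 0]}, {"gripper": 45, "travel": [0, 0, 8], "rotation": [0, 0, 0]}, {"gripper": 45, "travel": [0, 0, 5], "rotation": [0, 0, 0]}, {"gripper": 45, "travel": [0, 0, 3], "rotation": [0, 0, 0]}, {"gripper": 45, "travel": [0, 0, 1], "rotation": [0, 0, 0]}, {"gripper": 45, "travel": [0, 0, 0], "rotation": [0, 0, 0]}]}}

```text
t: 58.18
tcp_pos: [0.5468, -0.3267, 0.0232]
tool_rot: [0.02, 1.0, -0.0, 0.0]
force: [0.3, -0.1, -6.2]
finger_gap: 0.687
```

Run:
```python
from h import *
s=manip.sense();print(s['finger_gap']*85.4,s['force'],s['ft_torque'],s['tcp_pos'])
```

```text
58.66790057143468 [ 0.32379257 -0.14792613 -6.16127356] [ 0.01838081 -0.04578236  0.0448828 ] [ 0.5468156  -0.32666182  0.02317022]
```

>>> {"api": "send_rows", "payload": {"motion": [{"gripper": 45, "travel": [0, 0, 1.5], "rotation": [0, 0, 0]}, {"gripper": 45, "travel": [0, 0, 1.5], "rotation": [0, 0, 0]}, {"gripper": 45, "travel": [0, 0, 0.5], "rotation": [0, 0, 0]}, {"gripper": 45, "travel": [0, 0, 0], "rotation": [0, 0, 0]}]}}

```text
t: 58.52
tcp_pos: [0.5469, -0.3269, 0.0203]
tool_rot: [0.02, 1.0, -0.001, 0.001]
force: [-1.3, 0.3, 1.7]
finger_gap: 0.686
```

>>> {"api": "send_rows", "payload": {"motion": [{"gripper": 45, "travel": [0, 0, 0.5], "rotation": [0, 0, 0]}, {"gripper": 62, "travel": [0, 0, 0], "rotation": [0, 0, 0]}, {"gripper": 67, "travel": [0, 0, 0], "rotation": [0, 0, 0]}, {"gripper": 67, "travel": [0, 0, 0], "rotation": [0, 0, 0]}, {"gripper": 67, "travel": [0, 0, -4], "rotation": [0, 0, 0]}, {"gripper": 67, "travel": [0, 0, -15], "rotation": [0, 0, 0]}, {"gripper": 67, "travel": [0, 0, -25], "rotation": [0, 0, 0]}, {"gripper": 67, "travel": [0, 0, -30], "rotation": [0, 0, 0]}, {"gripper": 67, "travel": [0, 0, -35], "rotation": [0, 0, 0]}, {"gripper": 67, "travel": [0, 0, -35], "rotation": [0, 0, 0]}, {"gripper": 67, "travel": [0, 0, -25], "rotation": [0, 0, 0]}, {"gripper": 67, "travel": [0, 0, -10], "rotation": [0, 0, 0]}]}}

```text
t: 59.52
tcp_pos: [0.5483, -0.3279, 0.2026]
tool_rot: [0.02, 1.0, -0.003, 0.003]
force: [-0.1, -0.7, 0.5]
finger_gap: 0.786
```

>>> {"api": "send_rows", "payload": {"motion": [{"gripper": 67, "travel": [15, -15, -5], "rotation": [0, 0, 0]}, {"gripper": 67, "travel": [25, -30, 0], "rotation": [0, 0, 0]}, {"gripper": 67, "travel": [25, -35, 0], "rotation": [0, 0, 0]}, {"gripper": 67, "travel": [25, -35, 0], "rotation": [0, 0, 0]}, {"gripper": 67, "travel": [25, -35, 0], "rotation": [0, 0, 0]}, {"gripper": 67, "travel": [20, -30, 0], "rotation": [0, 0, 0]}, {"gripper": 67, "travel": [10, -15, 0], "rotation": [0, 0, 0]}, {"gripper": 67, "travel": [0, 0, 0], "rotation": [0, 0, 0]}, {"gripper": 67, "travel": [0, 0, 0], "rotation": [0, 0, 0]}]}}

```text
t: 60.27
tcp_pos: [0.395, -0.5124, 0.2013]
tool_rot: [0.021, 1.0, 0.001, -0.0]
force: [0.7, 1.0, -1.0]
finger_gap: 0.785
```

Run:
```python
from h import *
print(manip.sense()['tcp_pos'])
a=manip.snapshot('top')[190:325,285:480]; b=manip.snapshot('scene')[140:260,145:345]
cv2.imwrite('pics/c14.png',cv2.vconcat([cv2.resize(a,(433,300),interpolation=2),cv2.resize(b,(433,260),interpolation=2)])[...,::-1])
track('B');track('C');
cv2.imwrite('pics/full.png',manip.snapshot('scene')[...,::-1])
```

```text
[ 0.39503274 -0.51237909  0.20130239]
B now [np.float64(0.5054), np.float64(-0.0001), np.float64(-0.2398)] cc 0.74
C now [np.float64(0.5201), np.float64(-0.1631), np.float64(-0.2035)] cc 0.846
```

View pics/c14.png

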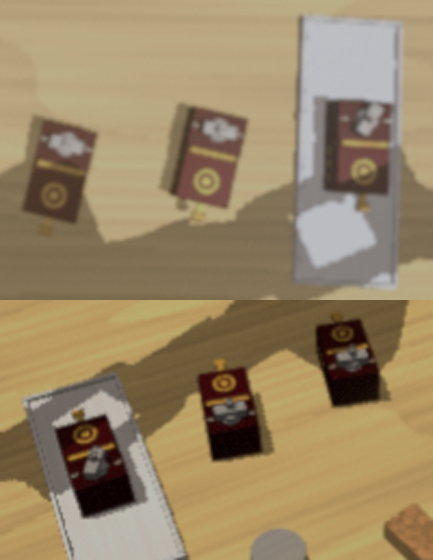

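Run:
```python
from h import *
t=np.mean([cv2.cvtColor(manip.snapshot('top'),cv2.COLOR_RGB2GRAY).astype(float) for _ in range(8)],0)
for k,p in dict(C=[.5475,-.168,.076],B=[.53,-.0065,.076],A=[.5585,-.328,.081]).items():
    c=w2p('top',p)[0].round().astype(int); print(k,c); print(t[c[1]-5:c[1]+6,c[0]-5:c[0]+6].round().astype(int))
```

```text
C [384 248]
[[ 89  91 102 117 125 122 110  96  86  83  84]
 [121 120 125 138 146 146 136 120 100  86  82]
 [154 152 148 145 145 149 149 140 118  97  88]
 [168 165 154 137 135 148 157 154 138 123 115]
 [170 165 146 126 131 150 159 159 155 152 149]
 [171 165 145 128 134 148 154 157 162 165 164]
 [162 162 153 142 143 156 163 165 168 169 169]
 [135 147 153 151 150 158 165 168 171 172 172]
 [109 133 148 151 149 150 154 158 160 164 166]
 [100 121 137 145 149 149 145 136 130 133 138]
 [ 91 104 115 124 130 130 123 108  98  98 103]]
B [315 255]
[[113 112 116 123 132 138 140 130 109  88  79]
 [148 146 141 136 140 148 153 146 128 103  86]
 [163 160 150 140 142 150 154 150 141 125 104]
 [165 160 147 138 144 154 157 157 155 148 133]
 [164 158 144 138 144 152 155 160 163 161 155]
 [158 156 148 149 154 155 155 160 165 166 164]
 [139 148 151 156 160 161 161 164 167 167 166]
 [116 135 147 153 157 159 161 162 163 166 166]
 [ 97 120 140 151 155 156 152 144 143 150 153]
 [ 83  99 121 136 141 140 131 117 110 118 121]
 [ 77  82  94 105 111 110 103  92  86  87  89]]
A [452 245]
[[110 110 107 125 149 161 166 166 163 148 117]
 [114 107 106 126 148 160 166 166 157 135 102]
 [102  98  98 110 130 149 159 157 141 114  90]
 [ 97 105 107 103 114 136 148 144 122  98  94]
 [110 132 137 126 124 141 153 145 119  97 104]
 [130 154 160 153 147 151 155 142 113  91  93]
 [148 165 169 166 162 156 146 125  98  84  82]
 [159 169 170 168 162 146 123 101  87  81  80]
 [155 166 169 166 153 127  99  85  82  82  81]
 [132 151 160 158 139 109  88  82  82  82  82]
 [ 99 120 136 136 117  94  83  82  82  82  82]]
```

```bash
python3 -c "
from station import manip
print(manip.sign_off())"
```

```text
the job is handed in; nothing more can be done
None
```

I handed the job in at about 61 s on the robot clock; sign-off reports no verdict. There were three boxes on the bench.

- **Lids:** All three stood open together at about 1.8 rad. When I pushed them back past upright, the middle and right boxes dropped shut, so those are good. The left box's lid stayed where it was left, so that one is stiff, and I pressed it shut.
- **Good boxes:** Both jam nuts were turned to about 1.57–1.58 rad (stop 1.6), worked out from the final tool angle and the box's measured direction. Turning them did not rotate the boxes. In the pictures both nut bars now lie across their boxes.
- **Stiff box:** It stands upright and roughly centred in the tray, lid shut, with its nut and screw not touched by the gripper.
- **Last pictures:** All lids were shut and the arm was clear. The cup, jar, sanding block and hexagonal lid were never approached, but I took no final measurement of them.

**Less certain:**
- **Screw slots:** They are only about one pixel wide. Brightness around each stud fits an unturned screw, but it is not a sharp reading. The wrist torque was too noisy to show the nuts reaching their stop.
- **Early mishaps:** The middle and right lids fell shut on my first attempts and had to be reopened. On two further attempts at the middle box the fingertips came down, I think, on the lid's front edge (66 N and 75 N at the wrist). The middle box ended about 1 cm and the right box about 0.5 cm from where they started.

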